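# Hang the new test tiles on the tile carousel

## Robot

A 6-joint arm with a two-finger parallel gripper is mounted at the origin on the work surface. World frame = base frame: x ahead of the robot, y to its left, z up, the work surface at z = 0. Lengths are in mm, angles in rad, forces in N, time in s.
With the tool pointing down it reaches from about 350 to 875 mm from the base axis. Payload 4.2 kg.
Tool frame: the origin (TCP) lies at the very end of the fingers, on their centre line; the grasp point (between the pads) lies 19 mm behind it; z points along the fingers, y is the direction in which the jaws open and shut (so a half turn about z gives the same grasp; the last joint's range is limited). The gripper opens to 85 mm and grips with 20 to 120 N. Pads are 22 mm wide; open, the fingers measure 114 mm over their backs; the gripper's body (76 mm by 85 mm) begins 54 mm behind the grasp point. The pads swing forward as they close: fully open they stand 13 mm farther back than shut.
Start: joints at [1.431, 0.385, 0.008, 0, -1.194, -0.259], TCP at [242.662, 575.946, 203.512] pointing down, gripper open.
Joint ranges: [-3.14, 3.14], [-1.21, 2.06], [-1.07, 1.41], [-3.16, 2.05], [-2.99, -0.16], [-3.1, 3.1]. Speed limits (rad/s): [2.79, 2.79, 3.14, 3.14, 3.14, 3.14].

## Interface

Orientations are given as a unit quaternion [x, y, z, w].
In Python, from bench import arm, optics, job gives the robot as it stands.
- The arm moves only by the tool send_rows, never from a script. Its argument "steps" is a list that holds one entry, the list of rows, each a list of 5 numbers: the shift along the tool's x, y, z in cm, then the turn about the tool's z in rad, then the opening, from 0 (shut) to 1 (fully open). A call has 1 to 10 rows; each row shifts and turns the pose as measured when the row begins, along the tool's axes as they then stand; what a row does not reach is not made up. A row lasts 1/12 s, in which the tool goes at most 41.7 mm and 7.16 degrees, less where a joint would pass 70% of its speed; a pose out of reach is approached as far as the arm can. A call with a gripper value outside its range is refused whole. The fingers move at their own pace and stop on an object; the grip force is fixed at half the most. Time passes only in rows, so rows that do not move let the fingers close. It gives the time, the measured TCP pose, the force and the opening at its end, in the units of the state.
- arm.read_state(): the state, without advancing time (a new reading comes with each control period).
- optics.get_image(name): name is "scene" or "top"; returns (picture, depth): 480x640x3 uint8, blue, green, red; 480x640 float32, mm along the optical axis (not along the pixel's ray), 0 where there is no reading.
- optics.get_calibration(name): a dict with "K" (3x3 intrinsics, pixels), "rvec" (rotation vector, rad) and "tvec" (3), from world to camera coordinates, as OpenCV has them. Camera axes: x right, y down, z forward; pixel columns grow to the right and rows downward; lengths in mm; the calibration is good to about 2 mm. A picture is of the moment at which its call begins. get_calibration takes no time and is no camera call.
- job.job_done(): hands the job in, once; it reports no verdict.
The state is a dict: "clock": time; "joints": joint angles; "joint_vel": joint speeds; "joint_efforts": joint torques, N m; "position": TCP position; "ee_rot": TCP orientation; "contact_force": force on the tool from outside, world axes, zero at the start; "wrist_torque": the same for the moment, N m; "gripper_width": finger opening in mm.
Only numpy, scipy, OpenCV 4.12 (cv2) and the standard library are available. Lean on these libraries where they do the work, as an engineer would, in place of code of your own. Each camera call takes 0.05 s, during which the arm holds its last target. There are 200 camera calls.

## Task

Put the new test tiles from the ware board up on the tile carousel. Push its turning handle fully down onto the square spindle first; then, for each tile, turn the carousel by the handle (never by pushing the crown or its hooks) to bring an empty hook over the pointer on the stand, and hang the tile there by its hole, one tile to a hook. Leave the handle on, the old tiles hanging, and the mug, glaze jar and brush as they are.

Things in the scene. Friction and masses are not known exactly. Their poses are not given: they have to be found in the camera images.
- carousel: Turning crown: aluminium disc 160 across (z 142 to 148) with 6 wire hooks, 60 degrees apart. On it a collar (40 across, top at z 152) and a square spindle 18 x 18, z 152 to 172, top edges bevelled 3, flats along the crown's x and y. Origin: on the turning axis at bench level; x to hook0. Turns endlessly about z, stiffly (0.12 N m), stays where left; the fitted handle turns it.
- load_point (a point): On the fixed stand: where the hook being loaded should be, above the pointer, 110 out from the turning axis towards the robot and 145 above the bench.
- stand: The carousel's fixed plywood foot, 200 across, 18 high; origin on the turning axis at bench level. A dark steel pointer (16 wide, 6 high) lies along its -x, out to 170 from the axis, towards the robot.
- hook0 (a point): Hook 0: point on the wire's centre line where a tile hangs, 110 from the axis, 145 above the bench. Wire 5 thick, level and radial from the rim (80) to 120, then bent up about 40 degrees, ending 129 out and 8.5 above the centre line. A tile's hole goes over the end towards the axis, then down; hung, the hole's centre is 6.5 and the tile's underside 68.5 below this point.
- hook1 (a point): Hook 1, like hook 0, 60 degrees counter-clockwise (from above) from it.
- hook2 (a point): Hook 2, like hook 0, 120 degrees counter-clockwise (from above) from it.
- hook3 (a point): Hook 3, like hook 0, 180 degrees counter-clockwise (from above) from it.
- hook4 (a point): Hook 4, like hook 0, 240 degrees counter-clockwise (from above) from it.
- hook5 (a point): Hook 5, like hook 0, 300 degrees counter-clockwise (from above) from it.
- handle: Black turning handle, 60 high, standing on its hub: hub 32 x 32 x 26 with a square bore 19.6 x 19.6, 22 deep, open below, sides along its x and y; above, z 26 to 60, an upright wing 72 long (x), 12 thick (y) to grip. Origin: centre of the hub's underside. Fully down, that rests on the collar, 152 above the bench, with about 5 degrees of play; lifts off freely. 0.10 to 0.16 kg.
- ware_board: Plywood board fixed on the bench, 280 (x) by 220 (y) by 18 high, on which the new tiles stand; origin centre of its underside.
- tile1: New terracotta test tile, an inverted T, upright on the ware board; 3 or all 4 of tile1 to tile4 are present. 80 high, 46 wide (y): web 7 thick (x) on the middle of a foot 40 (x) x 46 (y) x 7. Round hanging hole 18 across through the web along x, its centre 62 above the underside, 9 of web above it. Same front and back. Origin: centre of the underside. 0.06 to 0.10 kg.
- tile2: New tile, same as tile1.
- tile3: New tile, same as tile1.
- tile4: New tile, same as tile1.
- hung0: Old tile, same shape as tile1, at first hanging on hook 0, which is the one near the pointer.
- hung1: Old tile, same shape as tile1, at first hanging on hook 1; just one of hung1, hung2 and hung3 is present.
- hung2: Old tile, same shape as tile1, at first hanging on hook 3; just one of hung1, hung2 and hung3 is present.
- hung3: Old tile, same shape as tile1, at first hanging on hook 4; just one of hung1, hung2 and hung3 is present.
- mug: Bystander: white mug, 80 across, 70 high; origin centre of its underside.
- glaze_jar: Bystander: closed glaze jar, 68 across, 68 high; origin centre of its underside.
- brush: Bystander: flat glaze brush lying on the bench, 200 long, 42 wide, 20 high; origin under its middle.
Things that resemble listed ones, but are neither listed nor needed, are in the scene too. What is shaped like the tile2 but green or white is not meant.

How it is judged (in metres and radians):
On the way, in this order (a step that is already met when the one before it is completed fails the run):
1. the handle is seated on the spindle (z of handle in the frame of carousel between 0.146 and 0.156 m and horizontal distance between handle and carousel below 0.004 m and angle between handle's own z axis and vertical below 0.06 rad), for 0.2 s.
2. with the handle on, an empty hook has been turned to the pointer (within 30 mm) (all of step 1 and ((horizontal distance between hook0 and load_point below 0.03 m and horizontal distance between hook0 and tile1 above 0.03 m and horizontal distance between hook0 and tile2 above 0.03 m and horizontal distance between hook0 and tile3 above 0.03 m and horizontal distance between hook0 and tile4 above 0.03 m and horizontal distance between hook0 and hung0 above 0.03 m and horizontal distance between hook0 and hung1 above 0.03 m and horizontal distance between hook0 and hung2 above 0.03 m and horizontal distance between hook0 and hung3 above 0.03 m) or (horizontal distance between hook1 and load_point below 0.03 m and horizontal distance between hook1 and tile1 above 0.03 m and horizontal distance between hook1 and tile2 above 0.03 m and horizontal distance between hook1 and tile3 above 0.03 m and horizontal distance between hook1 and tile4 above 0.03 m and horizontal distance between hook1 and hung0 above 0.03 m and horizontal distance between hook1 and hung1 above 0.03 m and horizontal distance between hook1 and hung2 above 0.03 m and horizontal distance between hook1 and hung3 above 0.03 m) or (horizontal distance between hook2 and load_point below 0.03 m and horizontal distance between hook2 and tile1 above 0.03 m and horizontal distance between hook2 and tile2 above 0.03 m and horizontal distance between hook2 and tile3 above 0.03 m and horizontal distance between hook2 and tile4 above 0.03 m and horizontal distance between hook2 and hung0 above 0.03 m and horizontal distance between hook2 and hung1 above 0.03 m and horizontal distance between hook2 and hung2 above 0.03 m and horizontal distance between hook2 and hung3 above 0.03 m) or (horizontal distance between hook3 and load_point below 0.03 m and horizontal distance between hook3 and tile1 above 0.03 m and horizontal distance between hook3 and tile2 above 0.03 m and horizontal distance between hook3 and tile3 above 0.03 m and horizontal distance between hook3 and tile4 above 0.03 m and horizontal distance between hook3 and hung0 above 0.03 m and horizontal distance between hook3 and hung1 above 0.03 m and horizontal distance between hook3 and hung2 above 0.03 m and horizontal distance between hook3 and hung3 above 0.03 m) or (horizontal distance between hook4 and load_point below 0.03 m and horizontal distance between hook4 and tile1 above 0.03 m and horizontal distance between hook4 and tile2 above 0.03 m and horizontal distance between hook4 and tile3 above 0.03 m and horizontal distance between hook4 and tile4 above 0.03 m and horizontal distance between hook4 and hung0 above 0.03 m and horizontal distance between hook4 and hung1 above 0.03 m and horizontal distance between hook4 and hung2 above 0.03 m and horizontal distance between hook4 and hung3 above 0.03 m) or (horizontal distance between hook5 and load_point below 0.03 m and horizontal distance between hook5 and tile1 above 0.03 m and horizontal distance between hook5 and tile2 above 0.03 m and horizontal distance between hook5 and tile3 above 0.03 m and horizontal distance between hook5 and tile4 above 0.03 m and horizontal distance between hook5 and hung0 above 0.03 m and horizontal distance between hook5 and hung1 above 0.03 m and horizontal distance between hook5 and hung2 above 0.03 m and horizontal distance between hook5 and hung3 above 0.03 m))), for 0.2 s.
3. a new tile hangs on the hook at the pointer (within 35 mm), let go ((((z of tile1 in the frame of carousel between 0.068 and 0.084 m and horizontal distance between tile1 and carousel between 0.07 and 0.15 m and angle between tile1's own z axis and vertical below 0.35 rad) and (contact force between the fingers and tile1 below 0.1 N and linear speed of tile1 below 0.2 m/s) and horizontal distance between tile1 and load_point below 0.035 m) or ((z of tile2 in the frame of carousel between 0.068 and 0.084 m and horizontal distance between tile2 and carousel between 0.07 and 0.15 m and angle between tile2's own z axis and vertical below 0.35 rad) and (contact force between the fingers and tile2 below 0.1 N and linear speed of tile2 below 0.2 m/s) and horizontal distance between tile2 and load_point below 0.035 m) or ((z of tile3 in the frame of carousel between 0.068 and 0.084 m and horizontal distance between tile3 and carousel between 0.07 and 0.15 m and angle between tile3's own z axis and vertical below 0.35 rad) and (contact force between the fingers and tile3 below 0.1 N and linear speed of tile3 below 0.2 m/s) and horizontal distance between tile3 and load_point below 0.035 m) or ((z of tile4 in the frame of carousel between 0.068 and 0.084 m and horizontal distance between tile4 and carousel between 0.07 and 0.15 m and angle between tile4's own z axis and vertical below 0.35 rad) and (contact force between the fingers and tile4 below 0.1 N and linear speed of tile4 below 0.2 m/s) and horizontal distance between tile4 and load_point below 0.035 m))), for 0.2 s.
4. a second empty hook has been turned to the pointer (within 30 mm) (all of step 2), for 0.2 s.
5. a new tile hangs on that hook at the pointer (within 35 mm), let go ((((z of tile1 in the frame of carousel between 0.068 and 0.084 m and horizontal distance between tile1 and carousel between 0.07 and 0.15 m and angle between tile1's own z axis and vertical below 0.35 rad) and (contact force between the fingers and tile1 below 0.1 N and linear speed of tile1 below 0.2 m/s) and horizontal distance between tile1 and load_point below 0.035 m) or ((z of tile2 in the frame of carousel between 0.068 and 0.084 m and horizontal distance between tile2 and carousel between 0.07 and 0.15 m and angle between tile2's own z axis and vertical below 0.35 rad) and (contact force between the fingers and tile2 below 0.1 N and linear speed of tile2 below 0.2 m/s) and horizontal distance between tile2 and load_point below 0.035 m) or ((z of tile3 in the frame of carousel between 0.068 and 0.084 m and horizontal distance between tile3 and carousel between 0.07 and 0.15 m and angle between tile3's own z axis and vertical below 0.35 rad) and (contact force between the fingers and tile3 below 0.1 N and linear speed of tile3 below 0.2 m/s) and horizontal distance between tile3 and load_point below 0.035 m) or ((z of tile4 in the frame of carousel between 0.068 and 0.084 m and horizontal distance between tile4 and carousel between 0.07 and 0.15 m and angle between tile4's own z axis and vertical below 0.35 rad) and (contact force between the fingers and tile4 below 0.1 N and linear speed of tile4 below 0.2 m/s) and horizontal distance between tile4 and load_point below 0.035 m))), for 0.2 s.
6. a third empty hook has been turned to the pointer (within 30 mm) (all of step 4), for 0.2 s.
7. a new tile hangs on that hook at the pointer (within 35 mm), let go ((((z of tile1 in the frame of carousel between 0.068 and 0.084 m and horizontal distance between tile1 and carousel between 0.07 and 0.15 m and angle between tile1's own z axis and vertical below 0.35 rad) and (contact force between the fingers and tile1 below 0.1 N and linear speed of tile1 below 0.2 m/s) and horizontal distance between tile1 and load_point below 0.035 m) or ((z of tile2 in the frame of carousel between 0.068 and 0.084 m and horizontal distance between tile2 and carousel between 0.07 and 0.15 m and angle between tile2's own z axis and vertical below 0.35 rad) and (contact force between the fingers and tile2 below 0.1 N and linear speed of tile2 below 0.2 m/s) and horizontal distance between tile2 and load_point below 0.035 m) or ((z of tile3 in the frame of carousel between 0.068 and 0.084 m and horizontal distance between tile3 and carousel between 0.07 and 0.15 m and angle between tile3's own z axis and vertical below 0.35 rad) and (contact force between the fingers and tile3 below 0.1 N and linear speed of tile3 below 0.2 m/s) and horizontal distance between tile3 and load_point below 0.035 m) or ((z of tile4 in the frame of carousel between 0.068 and 0.084 m and horizontal distance between tile4 and carousel between 0.07 and 0.15 m and angle between tile4's own z axis and vertical below 0.35 rad) and (contact force between the fingers and tile4 below 0.1 N and linear speed of tile4 below 0.2 m/s) and horizontal distance between tile4 and load_point below 0.035 m))), for 0.2 s.
At the end, for the whole second after the job is handed in: Every tile hangs let go (under 0.2 m/s) on a hook of its own (underside 68 to 84 mm above the bench, 70 to 150 mm from the axis, tilt under 0.35 rad, tiles over 50 mm apart); the handle, let go, is within 4 mm of fully down on the collar, centred to 4 mm and upright to 0.06 rad (all of step 1 and contact force between the fingers and handle below 0.1 N and z of tile1 in the frame of carousel between 0.068 and 0.084 m and horizontal distance between tile1 and carousel between 0.07 and 0.15 m and angle between each of tile1, tile2, tile3, tile4, hung0, hung1, hung2, hung3's own z axis and vertical below 0.35 rad and z of tile2 in the frame of carousel between 0.068 and 0.084 m and horizontal distance between tile2 and carousel between 0.07 and 0.15 m and z of tile3 in the frame of carousel between 0.068 and 0.084 m and horizontal distance between tile3 and carousel between 0.07 and 0.15 m and z of tile4 in the frame of carousel between 0.068 and 0.084 m and horizontal distance between tile4 and carousel between 0.07 and 0.15 m and z of hung0 in the frame of carousel between 0.068 and 0.084 m and horizontal distance between hung0 and carousel between 0.07 and 0.15 m and z of hung1 in the frame of carousel between 0.068 and 0.084 m and horizontal distance between hung1 and carousel between 0.07 and 0.15 m and z of hung2 in the frame of carousel between 0.068 and 0.084 m and horizontal distance between hung2 and carousel between 0.07 and 0.15 m and z of hung3 in the frame of carousel between 0.068 and 0.084 m and horizontal distance between hung3 and carousel between 0.07 and 0.15 m and contact force between the fingers and tile1 below 0.1 N and linear speed of each of tile1, tile2, tile3, tile4, hung0, hung1, hung2, hung3 below 0.2 m/s and contact force between the fingers and tile2 below 0.1 N and contact force between the fingers and tile3 below 0.1 N and contact force between the fingers and tile4 below 0.1 N and contact force between the fingers and hung0 below 0.1 N and contact force between the fingers and hung1 below 0.1 N and contact force between the fingers and hung2 below 0.1 N and contact force between the fingers and hung3 below 0.1 N and horizontal distance between tile1 and tile2 above 0.05 m and horizontal distance between each of tile1, tile2 and tile3 above 0.05 m and horizontal distance between each of tile1, tile2, tile3 and tile4 above 0.05 m and horizontal distance between each of tile1, tile2, tile3, tile4 and hung0 above 0.05 m and horizontal distance between each of tile1, tile2, tile3, tile4 and hung1 above 0.05 m and horizontal distance between each of tile1, tile2, tile3, tile4 and hung2 above 0.05 m and horizontal distance between each of tile1, tile2, tile3, tile4 and hung3 above 0.05 m); the robot touches nothing.
It fails at once if the fingers push on the carousel's crown, hooks or spindle with more than 5 N (contact force between the fingers and carousel above 5 N).
It fails at once if an old tile is knocked off its hook (height (world z) of any of hung0, hung1, hung2, hung3 below 0.05 m).
It fails at once if a bystander is moved more than 30 mm (distance of any of mug, glaze_jar, brush from where it was at the start of the episode above 0.03 m).
Of hung1, hung2, hung3 only 1 to 1 are there at a start; the rules pass over those that are not, and their reading is None.
Of tile1, tile2, tile3, tile4 only 3 to 4 are there at a start; the rules pass over those that are not, and their reading is None.
At some moment in a run one of handle, tile1, tile2, tile3, tile4 may be knocked a few centimetres aside while the robot is not near it.
It also fails if it takes over 210 s, if anything falls off the work surface, if the arm or the gripper's body presses on something with over 40 N, if the wrist force passes 120 N, or if a joint passes its speed limit or range.

## Working session

There is one attempt and no reset: what is moved stays moved. The work goes in short steps, Python scripts to look and compute and a tool call to move; the robot and the scene stay as the last step left them, time stands still between calls to the robot, and variables do not carry over. Pictures are saved under pics/ and viewed, about 12 in all and at most 16, crops included, and the job is handed in when it is done.

Besides the shell and the picture viewer there is one more tool, called after "Request:" by a JSON object that holds its "op" and its "data". send_rows: Moves the arm, as the interface text tells. Its arguments: {"type":"object","properties":{"steps":{"type":"array","items":{"type":"array","items":{"type":"array","items":{"type":"number"}}}}},"required":["steps"]}

```bash
ls; mkdir -p pics; cat > h.py <<'E'
import numpy as np, cv2
from scipy.spatial.transform import Rotation as R
from bench import arm, optics, job
def cal(n):
    c=optics.get_calibration(n); return np.array(c["K"],float),cv2.Rodrigues(np.array(c["rvec"],float))[0],np.array(c["tvec"],float).ravel()
def cloud(n,d):
    K,Rm,t=cal(n); v,u=np.mgrid[:480,:640]
    p=np.stack([(u-K[0,2])/K[0,0]*d,(v-K[1,2])/K[1,1]*d,d],-1)
    w=(p-t)@Rm; w[d<=0]=np.nan; return w
def proj(n,P):
    K,Rm,t=cal(n); q=(Rm@np.atleast_2d(P).T).T+t; q=q@K.T; return q[:,:2]/q[:,2:]
def ray(n,uv,z):
    K,Rm,t=cal(n); uv=np.atleast_2d(uv); d=np.c_[uv,np.ones(len(uv))]@np.linalg.inv(K).T@Rm; c=-Rm.T@t
    return c+d*((z-c[2])/d[:,2])[:,None]
def st():
    s=arm.read_state(); r=R.from_quat(s["ee_rot"]).as_matrix()
    print("t",round(s["clock"],2),"pos",np.round(s["position"],1),"x",np.round(r[:,0],3),"y",np.round(r[:,1],3),"F",np.round(s["contact_force"],1),"w",round(s["gripper_width"],1),"j",np.round(s["joints"],2)); return s,r
E
python3 - <<'E'
from h import *
st()
for n in("scene","top"):
    im,d=optics.get_image(n); cv2.imwrite(f"pics/{n}0.png",im); np.save(f"{n}0.npy",d)
    K,Rm,t=cal(n); print(n,np.round(K,1).tolist(),np.round(-Rm.T@t),np.round(Rm,2).tolist())
E
```

```text
pics
t 0.0 pos [242.4 575.4 202.4] x [ 0.921 -0.388  0.   ] y [-0.388 -0.921  0.002] F [-0.1 -0.3  1.4] w 85.8 j [ 1.43  0.39  0.01 -0.   -1.19 -0.26]
scene [[461.2, 0.0, 323.5], [0.0, 461.2, 246.8], [0.0, 0.0, 1.0]] [1058. -482.  887.] [[0.75, 0.66, 0.01], [0.5, -0.56, -0.66], [-0.42, 0.5, -0.75]]
top [[513.4, 0.0, 312.3], [0.0, 513.4, 238.9], [0.0, 0.0, 1.0]] [ 300.   43. 1456.] [[0.0, -1.0, -0.0], [-0.97, -0.0, -0.23], [0.23, 0.0, -0.97]]
```

View pics/scene0.png

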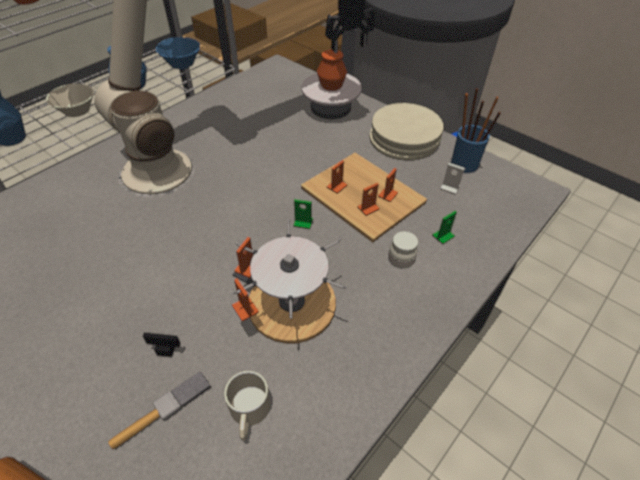

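View pics/top0.png

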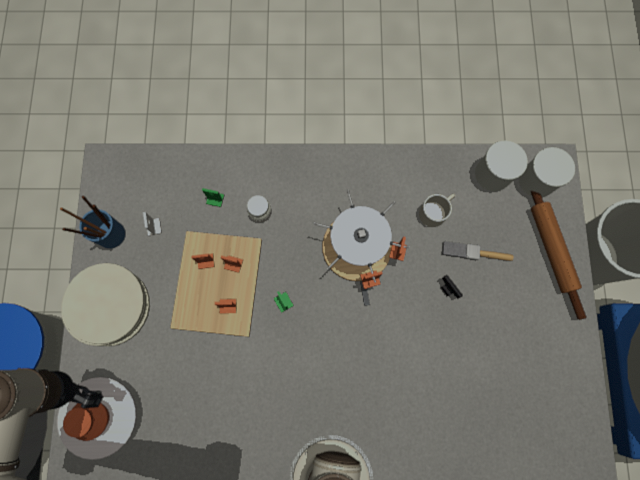

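The scene view shows the carousel at about (290,270), the handle at (162,343) and three new tiles on the board. The top view shows the carousel at (361,235), the handle at (450,287) and new tiles at (204,260), (232,262) and (227,305). Old tiles hang on hook 0 at (371,282) and hook 1 at (399,249).

```bash
cat > meas.py <<'E'
from h import *
def reds(im,W,zmin=25):
    hsv=cv2.cvtColor(im,cv2.COLOR_BGR2HSV)
    m=((hsv[...,0]<12)&(hsv[...,1]>120)&(hsv[...,2]>60)).astype(np.uint8)
    m&=((W[...,2]>zmin)&(W[...,2]<190)&(W[...,0]>200)&(W[...,0]<800)).astype(np.uint8)
    n,l,s,c=cv2.connectedComponentsWithStats(m)
    return [(l==i) for i in range(1,n) if s[i,4]>15]
def rect(P):
    (c,(a,b),an)=cv2.minAreaRect(P[:,:2].astype(np.float32)); return np.round(c,1),round(a,1),round(b,1),round(an,1)
def axis(P):
    q=P[:,:2]; c=q.mean(0); w,v=np.linalg.eigh(np.cov((q-c).T)); return np.degrees(np.arctan2(v[1,1],v[0,1]))%180
E
python3 - <<'E'
from meas import *
for n in("top","scene"):
    im=cv2.imread(f"pics/{n}0.png"); d=np.load(f"{n}0.npy"); W=cloud(n,d)
    print(n)
    for m in reds(im,W):
        P=W[m]; zt=np.percentile(P[:,2],97); T=P[P[:,2]>zt-12]
        print(" red",m.sum(),"px",np.round(np.argwhere(m).mean(0)[::-1]),"ztop",round(zt,1),"top rect",rect(T),"ax",round(axis(T),1), "all",rect(P))
    g=im.max(2)<60
    hb=g&(W[...,0]>250)&(W[...,0]<480)&(W[...,1]>-420)&(W[...,1]<-200)&(W[...,2]>8)&(W[...,2]<80)
    P=W[hb];print("handle",hb.sum(),np.round(np.nanpercentile(P,[2,50,98],axis=0),1).tolist()); T=P[P[:,2]>48]; print(len(T),rect(T),axis(T))
    c=(W[...,2]>138)&(W[...,2]<158)&(np.hypot(W[...,0]-470,W[...,1]+65)<100); P=W[c]
    print("crown",c.sum(),rect(P),np.round(np.nanmedian(P,axis=0),1))
    (u,r)=cv2.minEnclosingCircle(P[:,:2].astype(np.float32)); print(u,r)
    c=(W[...,2]>162)&(W[...,2]<185)&(np.hypot(W[...,0]-470,W[...,1]+65)<60); P=W[c]; print("spindle",c.sum(),rect(P),P[:,2].max() if len(P) else 0)
im=cv2.imread("pics/top0.png"); cv2.imwrite("pics/c1.png",cv2.resize(im[170:320,290:480],None,fx=4,fy=4,interpolation=cv2.INTER_CUBIC))
E
```

```text
top
 red 38 px [539. 198.] ztop 44.8 top rect (array([ 765. , -604.5]), 22.3, 14.3, 20.7) ax 19.1 all (array([ 765. , -604.5]), 22.3, 14.3, 20.7)
 red 112 px [402. 250.] ztop 159.7 top rect (array([ 598.3, -184.7]), 7.4, 43.4, 74.7) ax 166.6 all (array([ 597. , -191.8]), 22.6, 44.9, 75.8)
 red 80 px [393. 252.] ztop 89.9 top rect (array([ 597.3, -172.3]), 17.2, 35.8, 76.6) ax 165.3 all (array([ 597.3, -172.3]), 17.2, 35.8, 76.6)
 red 75 px [202. 256.] ztop 101.5 top rect (array([581. , 351.6]), 6.5, 44.2, 6.0) ax 98.2 all (array([580.2, 350. ]), 20.1, 44.1, 32.1)
 red 90 px [232. 260.] ztop 103.1 top rect (array([573.4, 273.5]), 45.4, 7.2, 75.3) ax 76.6 all (array([580.2, 271.6]), 45.6, 21.3, 75.2)
 red 58 px [205. 264.] ztop 32.7 top rect (array([570.4, 351.4]), 17.7, 42.9, 7.2) ax 91.6 all (array([570.4, 351.4]), 17.7, 42.9, 7.2)
 red 51 px [233. 267.] ztop 31.5 top rect (array([562.2, 275.6]), 41.4, 16.8, 75.9) ax 72.4 all (array([562.2, 275.6]), 41.4, 16.8, 75.9)
 red 96 px [370. 275.] ztop 161.0 top rect (array([ 521. , -105.9]), 6.7, 43.7, 15.7) ax 103.8 all (array([ 528.8, -10
[... 1248 characters left out ...]
 (array([569.5, 274.9]), 45.9, 9.8, 80.5) ax 76.0 all (array([571.3, 275.7]), 47.1, 38.9, 70.7)
 red 380 px [244. 259.] ztop 157.7 top rect (array([ 518.1, -105.2]), 7.7, 44.7, 16.5) ax 105.7 all (array([ 514.2, -112.2]), 35.4, 48.3, 38.9)
 red 477 px [244. 303.] ztop 157.5 top rect (array([ 595.5, -182.2]), 7.2, 48.4, 74.2) ax 164.4 all (array([ 595.4, -182.6]), 38.5, 48.3, 74.7)
handle 11 [[476.8, -356.7, 40.3], [479.1, -353.8, 60.3], [479.8, -347.1, 62.8]]
9 (array([ 478.1, -351.7]), 2.6, 9.8, 6.3) 95.59370497440653
crown 477 (array([542.6, -61. ]), 139.9, 60.4, 76.0) [549.6 -87.1 148.4]
(526.029541015625, -56.839263916015625) 71.19935607910156
spindle 0 (array([0., 0.]), 0.0, 0.0, 0.0) 0
```

View pics/c1.png

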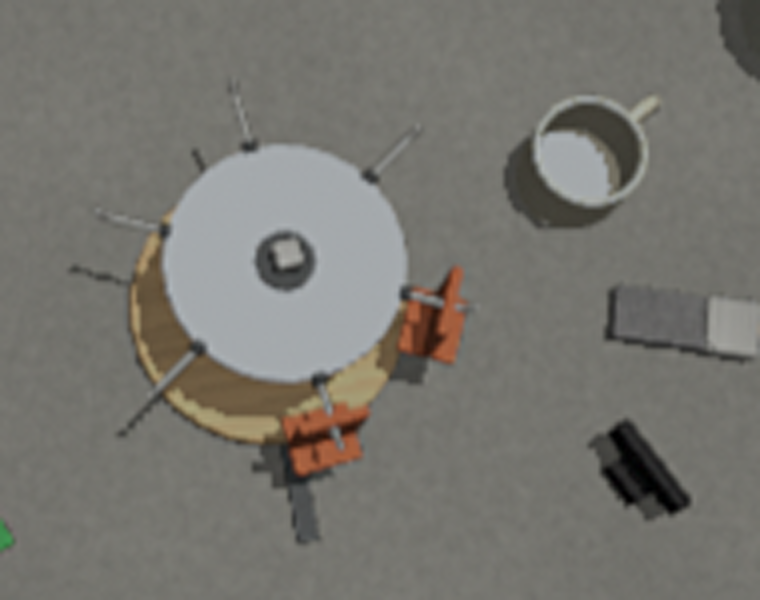

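```bash
python3 - <<'E'
from meas import *
for n in("top","scene"):
    im=cv2.imread(f"pics/{n}0.png"); d=np.load(f"{n}0.npy"); W=cloud(n,d); print(n)
    g=im.max(2)<55
    hb=(W[...,0]>440)&(W[...,0]<570)&(W[...,1]>-360)&(W[...,1]<-230)&(W[...,2]>42)&(W[...,2]<80)
    P=W[hb]; print("handle",hb.sum(),rect(P),axis(P),P[:,2].max())
    hb=(W[...,0]>440)&(W[...,0]<570)&(W[...,1]>-360)&(W[...,1]<-230)&(W[...,2]>12)&(W[...,2]<32)
    P=W[hb]; print("hub",hb.sum(),rect(P))
    D=np.hypot(W[...,0]-624,W[...,1]+78)
    hsv=cv2.cvtColor(im,cv2.COLOR_BGR2HSV)
    c=(W[...,2]>138)&(W[...,2]<158)&(D<95)&(hsv[...,1]<60)&(hsv[...,2]>120); P=W[c]
    m=cv2.morphologyEx(c.astype(np.uint8),cv2.MORPH_OPEN,np.ones((5,5)))
    cn=max(cv2.findContours(m,0,1)[0],key=cv2.contourArea); e=cv2.fitEllipse(cn); print("crown",c.sum(),e, ray(n,e[0],148),np.round(np.nanmedian(P,axis=0),1))
    c=(W[...,2]>163)&(W[...,2]<185)&(D<40); P=W[c]; print("spindle",c.sum(),rect(P),P.mean(0),np.argwhere(c).mean(0)[::-1])
    c=(hsv[...,1]<90)&(W[...,2]>130)&(W[...,2]<170)&(D>92)&(D<140); P=W[c]
    a=np.degrees(np.arctan2(P[:,1]+78,P[:,0]-624)); print("hooks px",np.sort(np.round(a)).tolist())
    c=(im.max(2)<90)&(W[...,2]<30)&(D>105)&(D<175)&(W[...,0]<530)&(abs(W[...,1]+90)<60); P=W[c]; print("pointer",c.sum(),rect(P))
# pointer 2-ended from top crop pixels
uv=np.array([[305,540],[297,490]])/4.+[290,170]; print(ray("top",uv,6))
E
```

```text
top
handle 156 (array([ 507.8, -336.5]), 70.4, 13.6, 33.3) 34.95047504166641 68.7878536110609
hub 66 (array([ 505.2, -333. ]), 66.9, 32.3, 51.2)
crown 2663 ((360.7781066894531, 234.91712951660156), (57.68779754638672, 59.78256607055664), 93.44091796875) [[627.11271888 -78.35542475 148.        ]] [626.1 -78.2 149.2]
spindle 53 (array([627. , -78.6]), 18.0, 18.6, 18.0) [626.72633618 -78.19051461 172.14973719] [361.54716981 232.79245283]
hooks px [-165.0, -165.0, -165.0, -165.0, -165.0, -165.0, -165.0, -164.0, -164.0, -164.0, -164.0, -164.0, -164.0, -164.0, -164.0, -163.0, -152.0, -104.0, -104.0, -104.0, -104.0, -104.0, -104.0, -103.0, -103.0, -103.0, -103.0, -103.0, -103.0, -103.0, -103.0, -103.0, -103.0, -102.0, -102.0, -102.0, -102.0, -102.0, -91.0, -45.0, -45.0, -45.0, -45.0, -45.0, -45.0, -45.0, -45.0, -45.0, -44.0, -44.0, -44.0, -44.0, -44.0, -44.0, -44.0, -44.0, -44.0, -44.0, -43.0, -43.0, -43.0, -43.0, -43.0, -43.0, -43.0, -43.0, -43.0, -43.0, -42.0, 13.0, 13.0, 13.0, 13.0, 14.0, 14.0, 14.0, 14.0, 14.0, 14.0, 14.0, 14.0, 14.0, 14.0, 15.0, 15.0, 15.0, 15.0, 15.0, 15.0, 15.0, 15.0
[... 2022 characters left out ...]
 17.0, 17.0, 17.0, 17.0, 17.0, 18.0, 18.0, 75.0, 75.0, 75.0, 75.0, 75.0, 75.0, 75.0, 75.0, 75.0, 75.0, 75.0, 75.0, 75.0, 75.0, 75.0, 75.0, 75.0, 75.0, 76.0, 76.0, 76.0, 76.0, 76.0, 76.0, 76.0, 76.0, 76.0, 76.0, 76.0, 76.0, 76.0, 76.0, 76.0, 76.0, 77.0, 77.0, 77.0, 77.0, 77.0, 78.0, 133.0, 133.0, 134.0, 134.0, 134.0, 134.0, 134.0, 134.0, 134.0, 134.0, 134.0, 135.0, 135.0, 135.0, 135.0, 135.0, 135.0, 135.0, 135.0, 135.0, 135.0, 135.0, 135.0, 135.0, 135.0, 136.0, 136.0, 136.0, 136.0, 136.0, 136.0, 136.0, 136.0, 136.0, 136.0, 136.0, 136.0, 136.0, 136.0]
pointer 121 (array([491.7, -98.2]), 27.9, 63.3, 82.3)
[[ 459.19425534 -103.37189779    6.        ]
 [ 494.51100539  -98.42256492    6.        ]]
```

Request:
{"op": "send_rows", "data": {"steps": [[[2.5,3.1,0,0,1],[2.5,3.1,0,0,1],[2.5,3.1,0,0,1],[2.5,3.1,0,0,1],[2.5,3.1,0,0,1],[2.5,3.1,0,0,1],[2.5,3.1,0,0,1],[2.5,3.1,0,0,1],[2.5,3.1,0,0,1],[2.5,3.1,0,0,1]]]}}

```text
clock: 0.93
position: [352.0, 181.7, 197.0]
ee_rot: [0.981, -0.192, -0.001, 0.006]
contact_force: [1.6, 0.9, 0.2]
gripper_width: 85.6
```

```bash
cat >> h.py <<'E'
def go(x,y,z,yawy):
    """turn first (tool rad), then shift in the turned tool axes (cm); yawy = wanted heading of tool y, deg"""
    s,r=st(); c=np.degrees(np.arctan2(r[1,1],r[0,1])); dw=np.radians((yawy-c+180)%360-180)
    a=np.radians(yawy); Y=np.array([np.cos(a),np.sin(a),0]); X=np.array([-np.sin(a)*-1*-1,np.cos(a),0]); X=np.cross(Y,[0,0,-1.])
    d=(np.array([x,y,z])-s["position"])/10
    print("yaw y now",round(c,1),"turn",round(-dw,3),"then shift x,y,z",np.round([d@X,d@Y,-d[2]],2))
E
python3 -c "
from h import *
go(505,-335,200,125)"
```

```text
t 0.93 pos [352.  181.7 197. ] x [ 0.926 -0.378 -0.   ] y [-0.378 -0.926  0.012] F [1.6 0.9 0.2] w 85.6 j [ 0.89 -0.01 -0.51  0.   -1.08  0.29]
yaw y now -112.2 turn 2.143 then shift x,y,z [ 17.1 -51.1  -0.3]
```

Request:
{"op": "send_rows", "data": {"steps": [[[2.5,3.1,0,0,1],[2.5,3.1,0,0,1],[2.5,3.1,0,0,1],[2.5,3.1,0,0,1],[2.5,3.1,0,0,1],[2.5,3.1,0,0,1],[2.5,3.1,0,0,1],[2.5,3.1,0,0,1],[2.5,3.1,0,0,1],[2.5,3.1,0,0,1]]]}}

```text
clock: 1.77
position: [464.5, -219.6, 200.1]
ee_rot: [0.982, -0.191, -0.001, 0.004]
contact_force: [2.0, 0.2, 0.1]
gripper_width: 85.4
```

Request:
{"op": "send_rows", "data": {"steps": [[[0,0,0,0.12,1],[0,0,0,0.12,1],[0,0,0,0.12,1],[0,0,0,0.12,1],[0,0,0,0.12,1],[0,0,0,0.12,1],[0,0,0,0.12,1],[0,0,0,0.12,1],[0,0,0,0.12,1],[0,0,0,0.12,1]]]}}

```text
clock: 2.6
position: [461.6, -229.3, 192.9]
ee_rot: [-0.684, 0.73, 0.004, -0.008]
contact_force: [-0.5, 0.2, 0.3]
gripper_width: 85.6
```

```bash
python3 -c "
from meas import *
go(505,-335,120,125)
im,d=optics.get_image('scene');W=cloud('scene',d)
hb=(W[...,0]>440)&(W[...,0]<570)&(W[...,1]>-400)&(W[...,1]<-230)&(W[...,2]>42)&(W[...,2]<75)
P=W[hb]; print('handle',hb.sum(),rect(P),axis(P))
"
```

```text
t 2.6 pos [ 461.6 -229.3  192.9] x [-0.065 -0.998  0.006] y [-0.998  0.065  0.016] F [-0.5  0.2  0.3] w 85.6 j [-0.14  0.21 -0.27  0.01 -1.1   0.07]
yaw y now 176.3 turn 0.895 then shift x,y,z [  2.51 -11.15   7.29]
handle 321 (array([ 502.8, -333.3]), 72.0, 15.1, 35.9) 35.462010665029965
```

Request:
{"op": "send_rows", "data": {"steps": [[[0,0,0,0.12,1],[0,0,0,0.12,1],[0,0,0,0.12,1],[0,0,0,0.12,1],[0,0,0,0.12,1],[0,0,0,0.12,1],[0,0,0,0.12,1],[0,0,0,0.05,1],[0,0,0,0,1]]]}}

```text
clock: 3.4
position: [458.9, -228.3, 189.5]
ee_rot: [-0.293, 0.956, 0.002, -0.011]
contact_force: [0.2, 0.4, 0.4]
gripper_width: 85.6
```

Request:
{"op": "send_rows", "data": {"steps": [[[0.8,-3.7,1.0,0,1],[0.8,-3.7,1.0,0,1],[0.8,-3.7,1.0,0,1],[0,0,1.5,0,1],[0,0,1.5,0,1],[0,0,0,0,1]]]}}

```text
clock: 3.9
position: [503.0, -337.8, 126.1]
ee_rot: [-0.305, 0.952, 0.002, -0.01]
contact_force: [0.1, -0.4, -1.3]
gripper_width: 85.5
```

```bash
python3 -c "
from meas import *
go(505,-335,32,125)
for n in('scene','top'):
    im,d=optics.get_image(n)
    u,v=proj(n,[505,-335,40])[0].astype(int); cv2.imwrite('pics/g_%s.png'%n,cv2.resize(im[v-60:v+60,u-60:u+60],None,fx=4,fy=4,interpolation=2))
a=np.hstack([cv2.imread('pics/g_%s.png'%n) for n in('scene','top')]); cv2.imwrite('pics/g.png',cv2.resize(a,(800,400)))
"
```

```text
t 3.9 pos [ 503.  -337.8  126.1] x [-0.813 -0.581  0.018] y [-0.581  0.814  0.011] F [ 0.1 -0.4 -1.3] w 85.5 j [-0.32  0.42 -0.14  0.01 -1.03 -0.64]
yaw y now 125.5 turn 0.01 then shift x,y,z [-0.32  0.11  9.41]
```

View pics/g.png

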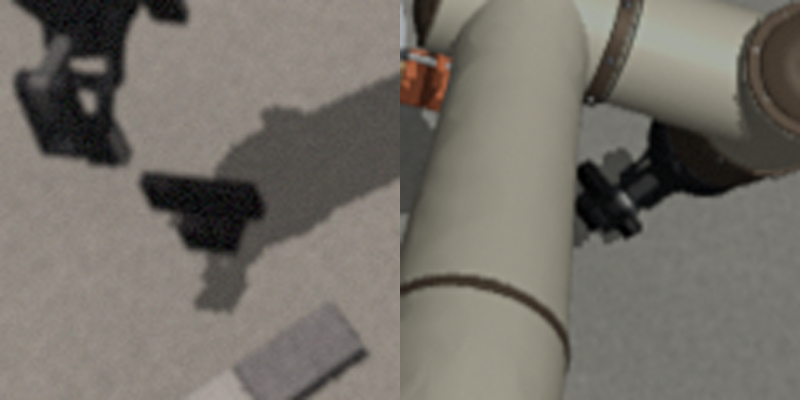

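The crop shows the handle upright and the open gripper above it, aligned. Next I descend.

Request:
{"op": "send_rows", "data": {"steps": [[[-0.1,0.1,3,0,1],[-0.1,0,3,0,1],[-0.1,0,2,0,1],[0,0,1,0,1],[0,0,0,0,1]]]}}

```text
clock: 4.42
position: [511.2, -336.7, 46.2]
ee_rot: [-0.311, 0.95, -0.006, -0.002]
contact_force: [-0.6, -1.3, -0.8]
gripper_width: 85.4
```

```bash
python3 -c "
from meas import *
go(505,-335,32,125)"
```

```text
t 4.42 pos [ 511.2 -336.7   46.2] x [-0.807 -0.591  0.008] y [-0.591  0.806 -0.01 ] F [-0.6 -1.3 -0.8] w 85.4 j [-0.31  0.51 -0.23  0.02 -0.83 -0.64]
yaw y now 126.2 turn 0.022 then shift x,y,z [0.41 0.49 1.42]
```

Request:
{"op": "send_rows", "data": {"steps": [[[0.3,0.4,0.6,0.02,1],[0.1,0.1,0.6,0,1],[0,0,0.1,0,1],[0,0,0,0,0.2],[0,0,0,0,0],[0,0,0,0,0],[0,0,0,0,0],[0,0,0,0,0],[0,0,0,0,0],[0,0,0,0,0]]]}}

```text
clock: 5.25
position: [509.5, -336.5, 40.6]
ee_rot: [-0.303, 0.953, -0.011, 0.003]
contact_force: [0.7, 0.5, 0.2]
gripper_width: 0.6
```

```bash
python3 -c "
from meas import *
go(505,-335,32,125)"
```

```text
t 5.25 pos [ 509.5 -336.5   40.6] x [-0.817 -0.577  0.001] y [-0.577  0.817 -0.022] F [0.7 0.5 0.2] w 0.6 j [-0.31  0.51 -0.25  0.02 -0.79 -0.66]
yaw y now 125.2 turn 0.004 then shift x,y,z [0.28 0.38 0.86]
```

```bash
python3 -c "
from meas import *
n='scene'
im,d=optics.get_image(n);W=cloud(n,d)
u,v=proj(n,[505,-335,40])[0].astype(int); cv2.imwrite('pics/g2.png',cv2.resize(im[v-75:v+75,u-75:u+75],None,fx=4,fy=4,interpolation=2))
print(u,v)
"
```

```text
161 341
```

View pics/g2.png

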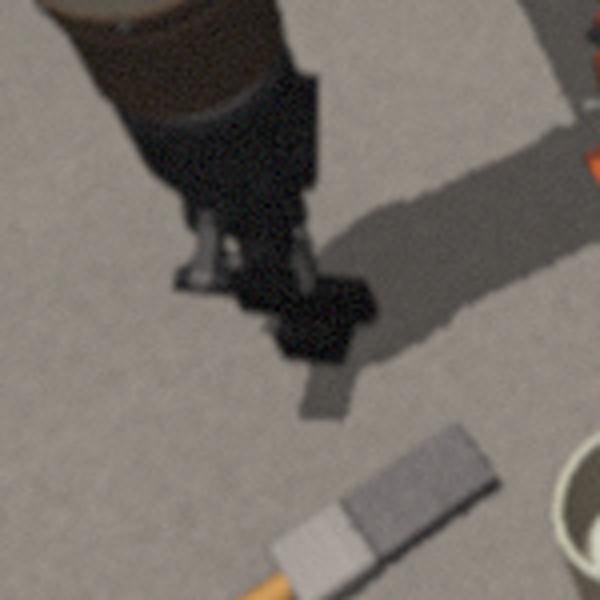

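The gripper appears shut just in front of the wing. The handle seems unmoved, with its hub at about crop (320,340). I'll compare the projected TCP with the measured finger positions.

```bash
python3 -c "
from meas import *
n='scene'
im,d=optics.get_image(n);W=cloud(n,d)
s,r=st()
print(proj(n,[s['position'],s['position']-19*r[:,2],s['position']-70*r[:,2]])-[86,266])
g=im.max(2)<45
for z0 in range(5,150,12):
    m=g&(W[...,2]>z0)&(W[...,2]<z0+12)&(W[...,0]>400)&(W[...,0]<600)&(W[...,1]<-250)&(W[...,1]>-420)
    P=W[m]
    if len(P)>3: print(z0,len(P),np.round(P.mean(0)),rect(P), axis(P))
"
```

```text
t 5.35 pos [ 509.4 -336.5   40.5] x [-0.817 -0.577  0.001] y [-0.577  0.817 -0.022] F [-0.4 -0.1  0.9] w -0.2 j [-0.31  0.51 -0.25  0.02 -0.79 -0.66]
[[76.59687882 77.0923417 ]
 [74.3240917  72.21578502]
 [67.86924578 58.36608406]]
5 55 [ 515. -340.   11.] (array([ 514.9, -340.5]), 36.0, 17.4, 66.9) 57.324662334860456
17 109 [ 511. -341.   25.] (array([ 509.8, -341.5]), 30.5, 14.2, 40.3) 38.15417133384918
29 89 [ 510. -335.   35.] (array([ 508.6, -338.3]), 68.4, 13.3, 41.0) 36.71322199601113
41 90 [ 511. -334.   47.] (array([ 508. , -336.4]), 67.1, 8.3, 40.3) 36.4245277701356
53 93 [ 519. -326.   58.] (array([ 508.1, -332.8]), 63.4, 9.1, 36.8) 39.347754443286874
77 19 [ 517. -342.   83.] (array([ 516. , -343.4]), 12.6, 7.6, 50.2) 48.6027314768296
89 15 [ 519. -339.   94.] (array([ 518.8, -335.2]), 3.8, 16.1, 11.4) 104.09457549458544
101 12 [ 520. -336.  106.] (array([ 520.7, -333.6]), 6.2, 15.0, 9.8) 105.49428582302335
113 85 [ 520. -338.  120.] (array([ 512.9, -335.4]), 22.2, 62.3, 32.1) 119.30140833491213
125 99 [ 518. -331.  131.] (array([ 512.4, -329.6]), 26.1, 82.5, 26.3) 122.61969888307036
137 101 [ 521. -329.  143.] (array([ 519.6, -327.6]), 11.3, 104.1, 32.6) 124.5659647187162
149 100 [ 524. -335.  155.] (array([ 518.1, -329.2]), 22.3, 117.1, 25.7) 123.23678264242639
```

Request:
{"op": "send_rows", "data": {"steps": [[[0,0,-1,0,0],[0,0,-1,0,0],[0,0,-1,0,0],[0,0,-1,0,0],[0,0,-1,0,0],[0,0,-1,0,0],[0,0,0,0,0]]]}}

```text
clock: 5.93
position: [509.4, -335.8, 108.5]
ee_rot: [-0.303, 0.953, -0.012, 0.004]
contact_force: [0.9, -0.6, 0.9]
gripper_width: 0.1
```

```bash
python3 -c "
from meas import *
n='scene'
im,d=optics.get_image(n);W=cloud(n,d)
s,r=st()
u,v=proj(n,[505,-335,40])[0].astype(int); cv2.imwrite('pics/g3.png',cv2.resize(im[v-75:v+75,u-75:u+75],None,fx=4,fy=4,interpolation=2))
print(proj(n,[s['position'],s['position']-19*r[:,2],s['position']-70*r[:,2]])-[86,266])
"
```

```text
t 5.98 pos [ 509.  -335.5  107.5] x [-0.817 -0.577 -0.   ] y [-0.577  0.817 -0.024] F [-0.4 -0.5  0.1] w -0.0 j [-0.31  0.43 -0.19  0.02 -0.94 -0.66]
[[68.26597403 59.40792144]
 [65.72898883 53.95920403]
 [58.50098664 38.435526  ]]
```

View pics/g3.png

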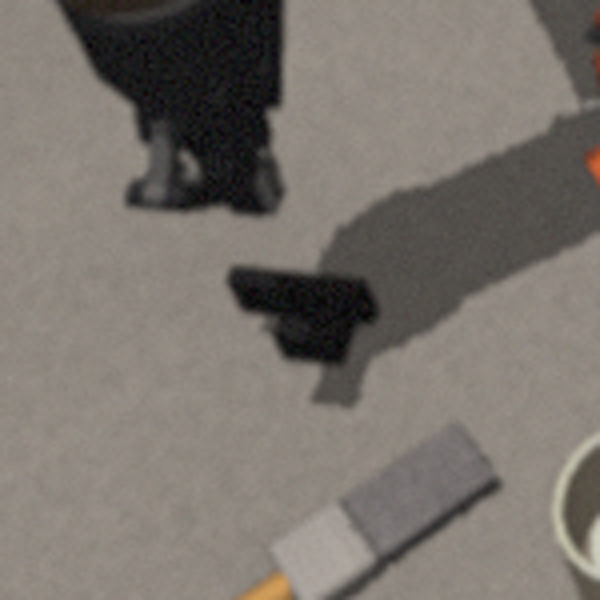

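The handle is still standing. The fingers look apart, although the reported width is about 0. I'll get the fingers' 3D position from depth.

```bash
python3 -c "
from meas import *
K,Rm,t=cal('scene')
n='scene'
im,d=optics.get_image(n);W=cloud(n,d)
s,r=st()
bg=np.load('scene0.npy')
m=(d>0)&(bg-d>25)
for z0 in range(40,260,10):
    q=m&(W[...,2]>z0)&(W[...,2]<z0+10)&(W[...,0]>350)&(W[...,0]<640)&(W[...,1]<-200)&(W[...,1]>-450)
    P=W[q]
    if len(P)>3: print(z0,len(P),np.round(P.mean(0)),rect(P), round(axis(P)))
"
```

```text
t 6.03 pos [ 508.2 -335.1  106.2] x [-0.817 -0.577  0.001] y [-0.577  0.817 -0.021] F [ 0.1 -0.7 -0.4] w 0.2 j [-0.31  0.43 -0.19  0.02 -0.94 -0.66]
130 4 [ 517. -334.  138.] (array([ 517.1, -333.5]), 5.7, 1.4, 58.5) 59
140 41 [ 516. -333.  146.] (array([ 512.6, -330.9]), 14.4, 31.7, 11.2) 89
150 41 [ 516. -333.  154.] (array([ 514.2, -331.3]), 13.5, 29.6, 8.9) 103
160 33 [ 518. -332.  164.] (array([ 517.5, -331.4]), 6.1, 21.2, 10.4) 105
170 25 [ 517. -329.  174.] (array([ 517.7, -329.9]), 5.5, 20.1, 31.2) 119
180 101 [ 515. -330.  186.] (array([ 507.7, -328.7]), 25.4, 65.6, 31.5) 116
190 107 [ 518. -335.  194.] (array([ 508.7, -330.7]), 25.5, 82.7, 32.9) 121
200 119 [ 516. -325.  205.] (array([ 512.3, -329.7]), 29.2, 94.3, 25.2) 124
210 112 [ 518. -324.  215.] (array([ 515.6, -322.3]), 12.9, 115.9, 30.9) 125
220 200 [ 529. -349.  226.] (array([ 513. , -328.6]), 28.4, 125.0, 28.1) 119
230 181 [ 532. -355.  234.] (array([ 518.5, -329.1]), 24.3, 114.8, 24.3) 108
240 128 [ 530. -353.  244.] (array([ 530.6, -349.6]), 41.7, 15.6, 88.2) 93
250 63 [ 530. -358.  255.] (array([ 529.4, -357.2]), 24.7, 13.8, 63.9) 60
```

Depth shows the shut fingers ending about 30 mm above the reported TCP, so they closed above the wing. I'll go lower and use the width to tell wing (12 mm) from hub (32 mm).

Request:
{"op": "send_rows", "data": {"steps": [[[0,0,0,0,1],[0,0,0,0,1],[0,0,0,0,1],[0,0,0,0,1],[0,0,2,0,1],[0,0,2,0,1],[0,0,2,0,1],[0,0,1,0,1],[0,0,0.6,0,1],[0,0,0,0,1]]]}}

```text
clock: 6.87
position: [507.6, -336.1, 24.4]
ee_rot: [-0.302, 0.953, -0.009, 0.001]
contact_force: [0.1, -0.2, 0.1]
gripper_width: 85.3
```

```bash
python3 -c "
from meas import *
go(508,-336,20,125)"
```

```text
t 6.87 pos [ 507.6 -336.1   24.4] x [-0.817 -0.576  0.004] y [-0.576  0.817 -0.017] F [ 0.1 -0.2  0.1] w 85.3 j [-0.31  0.53 -0.27  0.02 -0.76 -0.66]
yaw y now 125.2 turn 0.003 then shift x,y,z [-0.03 -0.01  0.44]
```

Request:
{"op": "send_rows", "data": {"steps": [[[0,0,0.8,0,1],[0,0,0,0,0.3],[0,0,0,0,0],[0,0,0,0,0],[0,0,0,0,0],[0,0,0,0,0],[0,0,0,0,0],[0,0,0,0,0],[0,0,0,0,0]]]}}

```text
clock: 7.62
position: [510.2, -337.2, 19.6]
ee_rot: [-0.303, 0.953, -0.011, 0.003]
contact_force: [0.7, -0.5, -1.2]
gripper_width: 10.0
```

```bash
python3 -c "
from meas import *
go(508,-336,20,125)"
```

```text
t 7.62 pos [ 510.2 -337.2   19.6] x [-0.817 -0.577  0.   ] y [-0.577  0.817 -0.023] F [ 0.7 -0.5 -1.2] w 10.0 j [-0.31  0.54 -0.27  0.02 -0.75 -0.66]
yaw y now 125.2 turn 0.004 then shift x,y,z [ 0.11  0.22 -0.04]
```

Request:
{"op": "send_rows", "data": {"steps": [[[0,0,0,0,0.5],[0,0,0,0,0.5],[0,0,0.6,0,0.5],[0,0,0.4,0,0.5],[0,0,0,0,0],[0,0,0,0,0],[0,0,0,0,0],[0,0,0,0,0],[0,0,0,0,0]]]}}

```text
clock: 8.37
position: [510.5, -337.4, 9.0]
ee_rot: [-0.303, 0.953, -0.011, 0.003]
contact_force: [0.3, -0.1, -0.9]
gripper_width: 10.8
```

```bash
python3 -c "
from meas import *
go(510,-336,180,125)"
```

```text
t 8.37 pos [ 510.5 -337.4    9. ] x [-0.817 -0.577  0.001] y [-0.577  0.816 -0.023] F [ 0.3 -0.1 -0.9] w 10.8 j [-0.31  0.55 -0.28  0.02 -0.73 -0.66]
yaw y now 125.3 turn 0.005 then shift x,y,z [ -0.04   0.14 -17.1 ]
```

Request:
{"op": "send_rows", "data": {"steps": [[[0,0,-2,0,0],[0,0,-3.6,0,0],[0,0,-3.6,0,0],[0,0,-3.6,0,0],[0,0,-3.6,0,0],[0,0,-2,0.1,0],[0,0,-0.5,0.1,0],[0,0,0,0.1,0],[0,0,0,0.05,0],[0,0,0,0,0]]]}}

```text
clock: 9.2
position: [505.9, -333.0, 204.2]
ee_rot: [-0.123, 0.992, -0.008, 0.003]
contact_force: [-0.1, -0.1, -0.3]
gripper_width: 10.7
```

```bash
python3 -c "
from meas import *
go(620,-80,210,105)"
```

```text
t 9.2 pos [ 505.9 -333.   204.2] x [-0.97  -0.244 -0.004] y [-0.244  0.97  -0.017] F [-0.1 -0.1 -0.3] w 10.7 j [-0.31  0.34 -0.06  0.01 -1.16 -1.02]
yaw y now 104.1 turn -0.016 then shift x,y,z [-17.57  21.48  -0.58]
```

Request:
{"op": "send_rows", "data": {"steps": [[[-1.5,1.9,-0.1,0,0],[-2.7,3.1,-0.1,0,0],[-2.7,3.1,0,0,0],[-2.7,3.1,0,0,0],[-2.7,3.1,0,0,0],[-2.7,3.1,0,0,0],[-1.6,2.0,0,0,0],[-0.8,1.2,0,-0.02,0],[0,0,0,0,0]]]}}

```text
clock: 9.95
position: [625.4, -81.6, 197.3]
ee_rot: [-0.137, 0.991, -0.007, -0.001]
contact_force: [0.1, 0.1, -0.9]
gripper_width: 11.4
```

```bash
python3 -c "
from meas import *
go(626,-78,210,105)
n='scene'
im,d=optics.get_image(n);W=cloud(n,d)
cv2.imwrite('pics/s4.png',cv2.resize(im[170:320,200:380],None,fx=4,fy=4,interpolation=2))
im,d=optics.get_image('top');cv2.imwrite('pics/t4.png',im)
g=im.max(2)
"
```

```text
t 9.95 pos [625.4 -81.6 197.3] x [-0.963 -0.271  0.003] y [-0.271  0.963 -0.013] F [ 0.1  0.1 -0.9] w 11.4 j [ 0.13  0.4   0.01  0.01 -1.18 -1.44]
yaw y now 105.7 turn 0.012 then shift x,y,z [-0.15  0.33 -1.27]
```

View pics/s4.png

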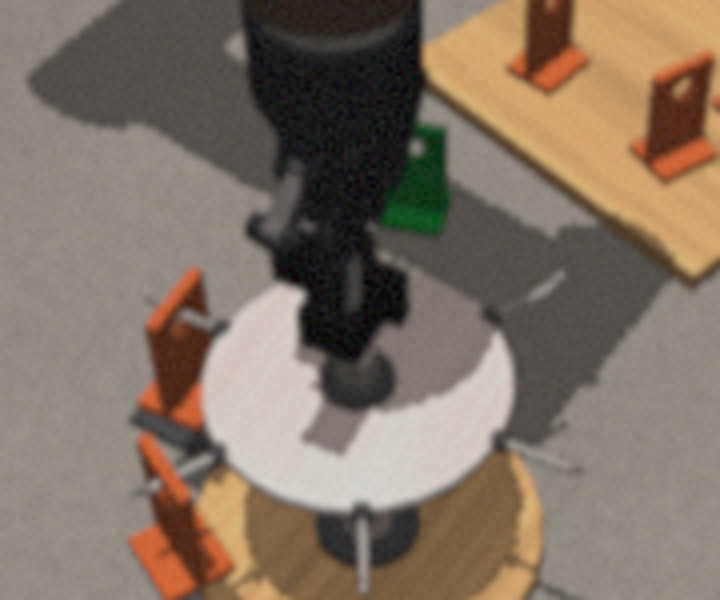

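The handle is held upright above the collar, with its hub front-bottom corner at crop (350,360). I'll measure the hub faces by depth relative to the spindle axis.

```bash
cat > hub.py <<'E'
from meas import *
s,r=st()
zb=s["position"][2]-9
A=[]
for k in range(3):
    im,d=optics.get_image("scene"); W=cloud("scene",d)
    g=(im.max(2)<60)&(np.hypot(W[...,0]-626,W[...,1]+78)<45)&(W[...,2]>zb+3)&(W[...,2]<zb+22); A.append(W[g])
P=np.vstack(A); yaw=np.arctan2(r[1,1],r[0,1])-np.pi/2
print(len(P),"yaw",np.degrees(yaw))
q=(P[:,:2]-[626.5,-78.5])@np.array([[np.cos(yaw),-np.sin(yaw)],[np.sin(yaw),np.cos(yaw)]])
print(np.round(np.percentile(q,[3,10,25,50,75,90,97],axis=0),1).tolist())
h,xe=np.histogram(q[:,0],np.arange(-30,31,3)); print(h); h,xe=np.histogram(q[:,1],np.arange(-30,31,3)); print(h)
print("z",np.percentile(P[:,2],[1,5,50]))
E
python3 hub.py
```

```text
t 10.05 pos [624.3 -84.  197.4] x [-0.964 -0.267  0.004] y [-0.267  0.964 -0.014] F [-1.2 -0.3 -0.7] w 10.7 j [ 0.13  0.4   0.    0.02 -1.18 -1.44]
345 yaw 15.502878419490159
[[-20.8, -20.6], [-17.8, -20.2], [-10.8, -19.2], [-1.3, -18.3], [6.4, -15.0], [7.1, -4.9], [7.6, 2.0]]
[  0   0  10  23  22  27  23  21  28  30  21  33 107   0   0   0   0   0
   0   0]
[  0   0   4 193  61  17  11  17  14  13   7   4   3   1   0   0   0   0
   0   0]
z [191.61278659 192.74667656 200.83264308]
```

```bash
python3 - <<'E'
from meas import *
im=cv2.imread("pics/scene0.png");d=np.load("scene0.npy");W=cloud("scene",d)
m=(np.hypot(W[...,0]-626,W[...,1]+78)<25)&(W[...,2]>156)&(W[...,2]<185); P=W[m]; yaw=np.radians(15)
q=(P[:,:2]-[626.5,-78.5])@np.array([[np.cos(yaw),-np.sin(yaw)],[np.sin(yaw),np.cos(yaw)]])
for lo,hi in((156,168),(168,185)):
    k=(P[:,2]>lo)&(P[:,2]<hi); print(k.sum(),np.round(np.percentile(q[k],[3,10,25,50,75,90,97],axis=0),1).tolist())
E
python3 hub.py | tail -4
```

```text
43 [[-9.6, -6.3], [-6.7, -5.6], [-3.3, -4.9], [3.0, -4.2], [5.6, 0.2], [6.2, 6.6], [6.7, 10.7]]
69 [[-10.1, -5.6], [-9.2, -4.5], [-6.3, -1.7], [-1.9, 2.7], [2.9, 7.4], [5.5, 9.9], [6.2, 11.8]]
[ 0  0 11 26 25 20 27 23 23 24 25 38 90  0  0  0  0  0  0  0]
[  0   0  33 207  17  16  10  14  13   9   7   4   2   0   0   0   0   0
   0   0]
z [192.90185328 193.64901249 202.19312752]
```

Request:
{"op": "send_rows", "data": {"steps": [[[-0.3,0.35,0,0,0],[-0.3,0.35,0,0,0],[0,0,0,0,0],[0,0,0,0,0]]]}}

```text
clock: 10.68
position: [628.1, -79.0, 199.2]
ee_rot: [-0.131, 0.991, -0.007, 0.0]
contact_force: [0.5, -0.2, -1.0]
gripper_width: 10.9
```

```bash
python3 hub.py
```

```text
t 10.68 pos [628.1 -79.  199.2] x [-0.965 -0.26   0.001] y [-0.26   0.965 -0.014] F [ 0.5 -0.2 -1. ] w 10.9 j [ 0.14  0.4   0.01  0.02 -1.18 -1.45]
348 yaw 15.09948857022759
[[-15.9, -15.7], [-12.8, -15.0], [-6.0, -14.5], [4.2, -13.8], [11.9, -10.6], [12.4, 0.3], [12.9, 6.3]]
[ 0  0  0  0 14 28 23 22 31 23 20 29 23 60 75  0  0  0  0  0]
[  0   0   0   0  37 212  18  16  14  15  14  11   8   2   1   0   0   0
   0   0]
z [193.49498494 194.44521292 202.8030882 ]
```

Request:
{"op": "send_rows", "data": {"steps": [[[-0.1,0.2,0.3,0,0],[0,0,0.6,0,0],[0,0,0.5,0,0],[0,0,0,0,0]]]}}

```text
clock: 11.17
position: [628.4, -76.7, 183.7]
ee_rot: [-0.131, 0.991, -0.007, 0.0]
contact_force: [0.3, -0.6, -1.8]
gripper_width: 11.1
```

```bash
python3 hub.py
```

```text
t 11.17 pos [628.4 -76.7 183.7] x [-0.965 -0.261  0.001] y [-0.261  0.965 -0.014] F [ 0.3 -0.6 -1.8] w 11.1 j [ 0.14  0.41 -0.01  0.02 -1.15 -1.45]
333 yaw 15.102315946635597
[[-14.5, -13.7], [-11.2, -13.2], [-4.6, -12.7], [5.5, -11.8], [12.7, -8.5], [13.4, 2.5], [13.9, 7.7]]
[  0   0   0   0   5  24  21  21  26  22  25  28  24  23 114   0   0   0
   0   0]
[  0   0   0   0   1 148  97  12  14  17  12  11  12   4   4   1   0   0
   0   0]
z [177.88225006 178.74247846 187.65698386]
```

Centred to about 1 mm: the hub faces give (-2.8, 2.9) against a target of (-2.6, 3.5). Going down.

Request:
{"op": "send_rows", "data": {"steps": [[[0,0.05,0.4,0,0],[0,0,0.4,0,0],[0,0,0.4,0,0],[0,0,0.4,0,0],[0,0,0.4,0,0],[0,0,0,0,0]]]}}

```text
clock: 11.82
position: [628.6, -76.7, 165.0]
ee_rot: [-0.132, 0.991, -0.007, 0.002]
contact_force: [-0.4, -0.2, -2.0]
gripper_width: 10.9
```

Request:
{"op": "send_rows", "data": {"steps": [[[0,0,0.3,0,0],[0,0,0.3,0,0],[0,0,0.2,0,0],[0,0,0,0,0]]]}}

```text
clock: 12.15
position: [629.1, -76.8, 161.3]
ee_rot: [-0.132, 0.991, -0.008, 0.003]
contact_force: [0.4, 0.2, -1.9]
gripper_width: 10.9
```

Request:
{"op": "send_rows", "data": {"steps": [[[0,0,0.4,0,0],[0,0,0.4,0,0],[0,0,0,0,0]]]}}

```text
clock: 12.4
position: [629.1, -76.8, 161.7]
ee_rot: [-0.133, 0.991, -0.009, 0.004]
contact_force: [-0.7, 0.5, -2.3]
gripper_width: 10.9
```

```bash
python3 hub.py;  python3 -c "
from h import *
im,d=optics.get_image('scene')
cv2.imwrite('pics/s5.png',cv2.resize(im[170:320,200:380],None,fx=4,fy=4,interpolation=2))"
```

```text
t 12.4 pos [629.1 -76.8 161.7] x [-0.964 -0.265 -0.006] y [-0.264  0.964 -0.02 ] F [-0.7  0.5 -2.3] w 10.9 j [ 0.14  0.42 -0.05  0.02 -1.09 -1.46]
304 yaw 15.331448506052293
[[-13.7, -13.8], [-10.8, -13.3], [-5.1, -12.7], [5.9, -11.9], [13.4, -8.4], [14.1, 1.5], [14.4, 7.8]]
[  0   0   0   0   4  17  27  23  19  21  23  18  22  26 104   0   0   0
   0   0]
[  0   0   0   0   0 133  91  11  16  15  10  14   5   8   1   0   0   0
   0   0]
z [156.10907384 156.88349684 165.0959383 ]
```

View pics/s5.png

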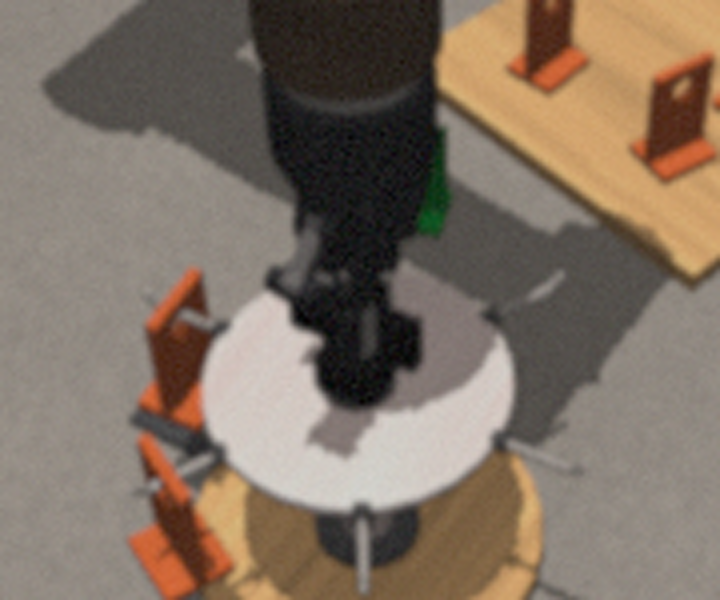

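The handle is seated: downward progress has stopped at z 161.7, which puts the hub at 152.7. Now I turn the carousel +53°.

Request:
{"op": "send_rows", "data": {"steps": [[[0,0,0,-0.08,0],[0,0,0,-0.1,0],[0,0,0,-0.1,0],[0,0,0,-0.1,0],[0,0,0,-0.1,0]]]}}

```text
clock: 13.02
position: [627.4, -74.3, 160.8]
ee_rot: [-0.373, 0.928, -0.007, -0.0]
contact_force: [-4.5, 2.7, 4.6]
gripper_width: 10.6
```

```bash
cat > car.py <<'E'
from meas import *
def hooks(n="top",show=True):
    im,d=optics.get_image(n); W=cloud(n,d); hsv=cv2.cvtColor(im,cv2.COLOR_BGR2HSV)
    c=[626.5,-78.5] if n=="top" else [625.,-76.5]
    D=np.hypot(W[...,0]-c[0],W[...,1]-c[1])
    m=(hsv[...,1]<90)&(im.max(2)>70)&(W[...,2]>138)&(W[...,2]<162)&(D>95)&(D<132); P=W[m]
    a=np.degrees(np.arctan2(P[:,1]-c[1],P[:,0]-c[0]))%360
    h,_=np.histogram(a,np.arange(0,361,4)); pk=[i for i in range(90) if h[i]>=4 and h[i]==max(h[(i-3)%90],h[(i-2)%90],h[(i-1)%90],h[i],h[(i+1)%90],h[(i+2)%90],h[(i+3)%90])]
    L=[]
    for i in pk:
        dd=(a-(4*i+2)+180)%360-180; k=abs(dd)<7; L.append((round(4*i+2+np.median(dd[k]),1),int(k.sum())))
    print(n,L); return im,d,W
if __name__=="__main__":
    st(); hooks("top"); hooks("scene")
E
python3 car.py
```

```text
t 13.02 pos [627.4 -74.3 160.8] x [-0.721 -0.693  0.006] y [-0.693  0.721 -0.014] F [-4.5  2.7  4.6] w 10.6 j [ 0.15  0.42 -0.05  0.02 -1.1  -0.96]
top [(np.float64(97.3), 10), (np.float64(157.3), 23), (np.float64(217.8), 20), (np.float64(277.8), 17)]
scene [(np.float64(39.3), 42), (np.float64(99.3), 34), (np.float64(158.9), 33), (np.float64(217.9), 33), (np.float64(278.1), 27), (np.float64(338.4), 37)]
```

Request:
{"op": "send_rows", "data": {"steps": [[[0,0,0,-0.1,0],[0,0,0,-0.1,0],[0,0,0,-0.1,0],[0,0,0,-0.1,0],[0,0,0,-0.1,0],[0,0,0,-0.03,0],[0,0,0,0,0]]]}}

```text
clock: 13.7
position: [625.3, -72.8, 160.9]
ee_rot: [-0.604, 0.797, -0.005, -0.004]
contact_force: [-4.3, 2.0, 4.4]
gripper_width: 10.7
```

```bash
python3 car.py
```

```text
t 13.7 pos [625.3 -72.8 160.9] x [-0.269 -0.963  0.011] y [-0.963  0.269 -0.003] F [-4.3  2.   4.4] w 10.7 j [ 0.15  0.42 -0.05  0.01 -1.1  -0.43]
top [(np.float64(67.6), 8), (np.float64(67.6), 8), (np.float64(127.9), 21), (np.float64(188.4), 23), (np.float64(248.6), 18), (np.float64(308.8), 18)]
scene [(np.float64(8.5), 40), (np.float64(68.8), 40), (np.float64(187.8), 40), (np.float64(247.3), 32), (np.float64(307.8), 21)]
```

Hook 5 is at 188° and the pointer at 188.5°. Release, rise, and go to tile C.

Request:
{"op": "send_rows", "data": {"steps": [[[0,0,0,0,1],[0,0,0,0,1],[0,0,0,0,1],[0,0,0,0,1],[0,0,-1,0,1],[0,0,-3,0,1],[0,0,-3,0,1],[0,0,-2,0,1],[0,0,0,0,1]]]}}

```text
clock: 14.55
position: [627.7, -74.2, 252.0]
ee_rot: [-0.602, 0.799, -0.006, -0.005]
contact_force: [0.8, -0.8, 1.2]
gripper_width: 85.6
```

```bash
python3 -c "
from meas import *
go(452.5,286,250,92)
im,d=optics.get_image('scene');W=cloud('scene',d)
cv2.imwrite('pics/s6.png',im)
D=np.hypot(W[...,0]-626,W[...,1]+78)
for lo,hi in((205,222),(155,175)):
    m=(D<50)&(W[...,2]>lo)&(W[...,2]<hi)&(im.max(2)<60); P=W[m]; print(lo,m.sum(),rect(P),axis(P),P[:,2].max())
for z0 in range(230,330,8):
    m=(D<90)&(W[...,2]>z0)&(W[...,2]<z0+8); P=W[m]
    if m.sum()>2: print(z0,m.sum(),rect(P))
"
```

```text
t 14.55 pos [627.7 -74.2 252. ] x [-0.276 -0.961  0.015] y [-0.961  0.276 -0.004] F [ 0.8 -0.8  1.2] w 85.6 j [ 0.15  0.37  0.1   0.02 -1.3  -0.43]
yaw y now 164.0 turn 1.256 then shift x,y,z [16.25 36.61  0.2 ]
205 170 (array([624.8, -77.8]), 67.4, 11.6, 75.2) 74.29533317869135 215.22397475739342
155 111 (array([630.9, -85. ]), 37.5, 19.8, 34.8) 54.60291483192809 174.89139173153694
294 48 (array([629.5, -77.5]), 22.3, 99.9, 68.3)
302 86 (array([629.9, -75. ]), 23.8, 105.6, 71.2)
310 74 (array([630.9, -73.6]), 21.3, 105.7, 74.0)
318 68 (array([631.4, -75. ]), 18.0, 104.1, 74.0)
326 48 (array([628.3, -75.7]), 15.2, 107.4, 74.3)
```

Request:
{"op": "send_rows", "data": {"steps": [[[0,0,0,0.115,1],[0,0,0,0.115,1],[0,0,0,0.115,1],[0,0,0,0.115,1],[0,0,0,0.115,1],[0,0,0,0.115,1],[0,0,0,0.115,1],[0,0,0,0.115,1],[0,0,0,0.115,1],[0,0,0,0.115,1]]]}}

```text
clock: 15.43
position: [623.2, -74.1, 242.1]
ee_rot: [-0.041, 0.999, -0.007, -0.008]
contact_force: [1.0, 0.1, 0.0]
gripper_width: 85.6
```

Request:
{"op": "send_rows", "data": {"steps": [[[0,0,0,0.1,0.75],[1.7,3.7,0,0,0.75],[1.7,3.7,0,0,0.75],[1.7,3.7,0,0,0.75],[1.7,3.7,0,0,0.75],[1.7,3.7,0,0,0.75],[1.7,3.7,0,0,0.75],[1.7,3.7,0,0,0.75],[1.7,3.7,0,0,0.75],[1.5,3.3,0,0,0.75]]]}}

```text
clock: 16.27
position: [476.4, 261.6, 228.3]
ee_rot: [0.023, 1.0, -0.01, -0.015]
contact_force: [0.7, -0.4, -0.3]
gripper_width: 64.3
```

```bash
cat > tiles.py <<'E'
from meas import *
def tiles():
    out=[]
    for n in("top","scene"):
        im,d=optics.get_image(n); W=cloud(n,d)
        for m in reds(im,W,60):
            P=W[m]; c=np.nanmedian(P,0)
            if not(430<c[0]<700 and 150<c[1]<450 and m.sum()>15): continue
            T=P[P[:,2]>75]; print(n,len(T),rect(T),"long",round(axis(T),1),"zmax",round(np.percentile(P[:,2],97),1))
if __name__=="__main__": tiles()
E
python3 -c "
from tiles import *
tiles(); go(452.5,286,120,92)"
```

```text
top 59 (array([572.6, 272. ]), 42.8, 7.1, 78.1) long 76.9 zmax 102.6
top 61 (array([454.5, 284. ]), 7.2, 45.0, 1.9) long 93.0 zmax 103.2
scene 81 (array([451.4, 286.7]), 10.0, 47.3, 5.2) long 93.2 zmax 99.9
scene 68 (array([577.1, 356.2]), 8.4, 49.1, 8.9) long 98.8 zmax 100.6
scene 95 (array([570.2, 275.3]), 44.6, 10.6, 73.1) long 73.8 zmax 100.1
t 16.37 pos [475.9 264.  227.9] x [-0.999  0.041  0.031] y [ 0.04   0.999 -0.021] F [ 0.8 -0.8 -0.3] w 64.0 j [ 0.8   0.25 -0.12 -0.01 -1.24 -2.41]
yaw y now 87.7 turn -0.075 then shift x,y,z [ 2.26  2.28 10.79]
```

Request:
{"op": "send_rows", "data": {"steps": [[[0,0,0,-0.09,0.75],[1.2,1.2,3,0,0.75],[1.1,1.1,3,0,0.75],[0,0,3,0,0.75],[0,0,1,0,0.75],[0,0,0,0,0.75]]]}}

```text
clock: 16.87
position: [446.7, 284.3, 123.0]
ee_rot: [-0.028, 0.999, -0.01, -0.016]
contact_force: [0.2, 0.4, 0.9]
gripper_width: 64.1
```

```bash
python3 -c "
from tiles import *
go(453,285.5,22,93)
for n in('scene',):
    im,d=optics.get_image(n)
    u,v=proj(n,[453,285,98])[0].astype(int); cv2.imwrite('pics/s7.png',cv2.resize(im[v-60:v+60,u-60:u+60],None,fx=4,fy=4,interpolation=2))
"
```

```text
t 16.87 pos [446.7 284.3 123. ] x [-0.998 -0.056  0.032] y [-0.056  0.998 -0.019] F [0.2 0.4 0.9] w 64.1 j [ 0.87  0.32 -0.31 -0.01 -0.98 -2.37]
yaw y now 93.2 turn 0.004 then shift x,y,z [-0.64  0.09 10.1 ]
```

View pics/s7.png

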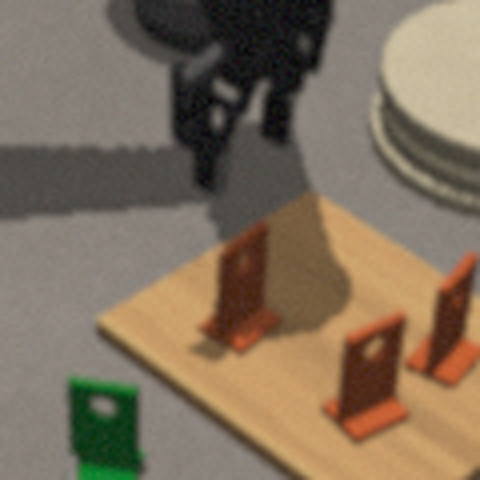

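Request:
{"op": "send_rows", "data": {"steps": [[[-0.2,0,2.5,0,0.75],[-0.1,0,2.5,0,0.75],[0,0,1.5,0,0.75],[0,0,0.5,0,0.75],[0,0,0,0,0.75]]]}}

```text
clock: 17.33
position: [453.2, 284.3, 56.5]
ee_rot: [-0.027, 1.0, -0.006, -0.011]
contact_force: [-1.2, -0.7, -0.5]
gripper_width: 64.1
```

```bash
python3 -c "
from tiles import *
go(453,285.5,22,93)"
```

```text
t 17.33 pos [453.2 284.3  56.5] x [-0.998 -0.053  0.023] y [-0.054  0.998 -0.012] F [-1.2 -0.7 -0.5] w 64.1 j [ 0.86  0.4  -0.38 -0.01 -0.81 -2.37]
yaw y now 93.1 turn 0.001 then shift x,y,z [0.01 0.12 3.45]
```

Request:
{"op": "send_rows", "data": {"steps": [[[0,0.1,1.5,0,0.75],[0,0,1.2,0,0.75],[0,0,0.6,0,0.75],[0,0,0,0,0.4],[0,0,0,0,0],[0,0,0,0,0],[0,0,0,0,0],[0,0,0,0,0],[0,0,0,0,0]]]}}

```text
clock: 18.08
position: [459.3, 289.3, 32.6]
ee_rot: [-0.027, 1.0, -0.0, -0.004]
contact_force: [-0.6, -0.4, -0.4]
gripper_width: 45.2
```

```bash
python3 -c "
from tiles import *
go(453,285.5,22,93)"
```

```text
t 18.08 pos [459.3 289.3  32.6] x [-0.999 -0.054  0.008] y [-0.054  0.999 -0.001] F [-0.6 -0.4 -0.4] w 45.2 j [ 0.86  0.44 -0.4  -0.01 -0.74 -2.37]
yaw y now 93.1 turn 0.001 then shift x,y,z [ 0.65 -0.35  1.06]
```

Request:
{"op": "send_rows", "data": {"steps": [[[0,0,-1,0,0],[0,0,-3.5,0,0],[0,0,-3.5,0,0],[0,0,-3.5,0,0],[0,0,-0.5,-0.09,0],[0,0,0,0,0]]]}}

```text
clock: 18.58
position: [459.7, 288.3, 160.5]
ee_rot: [-0.073, 0.997, -0.002, -0.005]
contact_force: [-0.6, 0.2, -0.8]
gripper_width: 45.1
```

```bash
python3 -c "
from tiles import *
go(460,-103,145,98.5)"
```

```text
t 18.58 pos [459.7 288.3 160.5] x [-0.989 -0.146  0.011] y [-0.146  0.989 -0.003] F [-0.6  0.2 -0.8] w 45.1 j [ 0.86  0.29 -0.25 -0.01 -1.04 -2.28]
yaw y now 98.4 turn -0.002 then shift x,y,z [  5.75 -38.7    1.55]
```

Request:
{"op": "send_rows", "data": {"steps": [[[0.4,-2.5,0,0,0],[0.6,-4,0,0,0],[0.6,-4,0,0,0],[0.6,-4,0,0,0],[0.6,-4,0,0,0],[0.6,-4,0,0,0],[0.6,-4,0,0,0],[0.6,-4,0,0,0],[0.6,-4,0,0,0],[0.6,-3,0,0,0]]]}}

```text
clock: 19.42
position: [451.6, -97.5, 160.6]
ee_rot: [-0.069, 0.998, -0.0, -0.005]
contact_force: [0.9, -0.3, -0.8]
gripper_width: 45.0
```

```bash
python3 -c "
from tiles import *
go(460,-103,115,98.5)"; python3 car.py
```

```text
t 19.42 pos [451.6 -97.5 160.6] x [-0.99  -0.139  0.01 ] y [-0.139  0.99   0.001] F [ 0.9 -0.3 -0.8] w 45.0 j [ 0.14  0.15 -0.43 -0.   -1.   -1.57]
yaw y now 98.0 turn -0.009 then shift x,y,z [-0.75 -0.67  4.56]
t 19.42 pos [451.6 -97.5 160.6] x [-0.99  -0.139  0.01 ] y [-0.139  0.99   0.001] F [ 0.9 -0.3 -0.8] w 45.0 j [ 0.14  0.15 -0.43 -0.   -1.   -1.57]
top [(np.float64(8.0), 26), (np.float64(67.7), 25), (np.float64(128.0), 24), (np.float64(128.0), 24), (np.float64(248.9), 18), (np.float64(308.3), 21)]
scene [(np.float64(8.3), 40), (np.float64(69.0), 40), (np.float64(128.6), 28), (np.float64(187.9), 40), (np.float64(247.3), 32), (np.float64(307.8), 20)]
```

Request:
{"op": "send_rows", "data": {"steps": [[[-0.3,-0.3,2.5,0,0],[-0.3,-0.3,2,0,0],[0,0,1,0,0],[0,0,0,0,0]]]}}

```text
clock: 19.85
position: [456.7, -105.2, 103.5]
ee_rot: [-0.061, 0.998, 0.0, -0.005]
contact_force: [-1.6, -0.3, -0.9]
gripper_width: 45.1
```

```bash
cat > hang.py <<'E'
from meas import *
import sys
phi=np.radians(float(sys.argv[1]) if len(sys.argv)>1 else 188)
def look(n="scene"):
    im,d=optics.get_image(n); W=cloud(n,d)
    c=np.array([625.,-76.9]) if n=="scene" else np.array([626.5,-78.5])
    q=W[...,:2]-c; rad=q@[np.cos(phi),np.sin(phi)]; tan=q@[-np.sin(phi),np.cos(phi)]
    hsv=cv2.cvtColor(im,cv2.COLOR_BGR2HSV); red=(hsv[...,0]<12)&(hsv[...,1]>120)&(hsv[...,2]>40)
    m=red&(rad>85)&(rad<230)&(abs(tan)<60)&(W[...,2]>60)&(W[...,2]<200)
    for nm,lo,hi in(("web",.3,1),("foot",0,.12)):
        z=W[...,2][m]; z0,z1=np.percentile(z,[1,99]); k=m&(W[...,2]>=z0+lo*(z1-z0))&(W[...,2]<=z0+hi*(z1-z0))
        P=np.c_[rad[k],tan[k]]; print(n,nm,k.sum(),"rad/tan rect",rect(P),"z",np.round([z0,z1],1))
    g=(hsv[...,1]<70)&(im.max(2)>60)&(abs(tan)<12)&(rad>85)&(rad<135)&(W[...,2]>130)&(W[...,2]<165)
    if g.sum()>4: print("wire",g.sum(),"tan",np.round(np.median(tan[g]),1),"radmax",np.round(rad[g].max(),1),"z in/out",np.round([np.median(W[...,2][g&(rad<115)]),np.max(W[...,2][g])],1))
    return im
st(); im=look()
u,v=proj("scene",[[520,-95,145]])[0].astype(int)
if len(sys.argv)>2: cv2.imwrite(sys.argv[2],cv2.resize(im[v-50:v+50,u-65:u+65],None,fx=6,fy=6,interpolation=2))
E
python3 hang.py 188 pics/s8.png
```

```text
t 19.85 pos [ 456.7 -105.2  103.5] x [-0.993 -0.121  0.01 ] y [-0.121  0.993  0.001] F [-1.6 -0.3 -0.9] w 45.1 j [ 0.12  0.23 -0.5  -0.   -0.85 -1.57]
scene web 184 rad/tan rect (array([173.3,  10.5]), 18.5, 60.0, 15.0) z [ 96.3 173.8]
scene foot 157 rad/tan rect (array([176.4,   4.4]), 44.0, 38.6, 86.7) z [ 96.3 173.8]
wire 52 tan -0.5 radmax 130.4 z in/out [147.7 154.1]
```

View pics/s8.png

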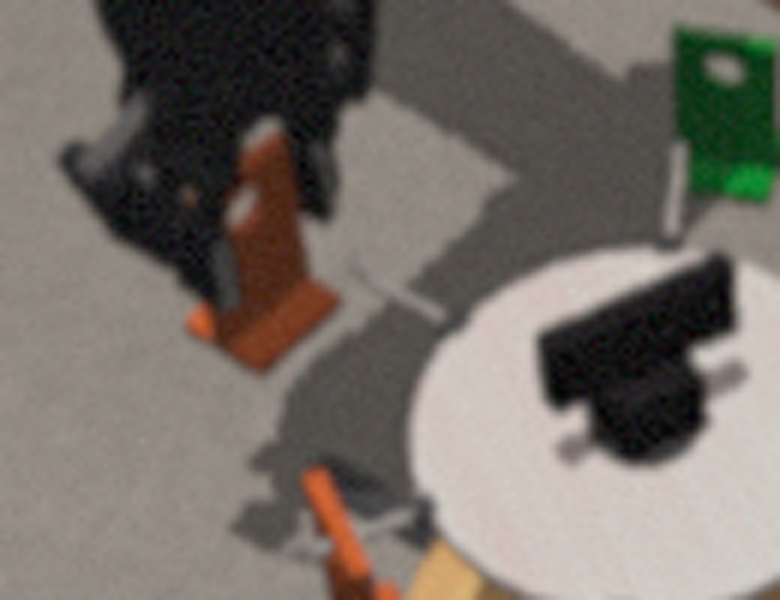

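The tile is held, with its hole at crop (240,203) and the wire tip at (355,262). I'll cast a ray for the hole onto the web plane.

```bash
cat > hole.py <<'E'
from meas import *
def rayplane(uv,phi,rad0,c=(625.,-76.9),n="scene"):
    K,Rm,t=cal(n); d=np.array([*uv,1.])@np.linalg.inv(K).T@Rm; o=-Rm.T@t; e=np.array([np.cos(phi),np.sin(phi),0]); cc=np.array([*c,0])
    p=o+d*((rad0-(o-cc)@e)/(d@e)); return round(float((p-cc)@[-np.sin(phi),np.cos(phi),0]),1),round(float(p[2]),1)
if __name__=="__main__":
    u,v=proj("scene",[[520,-95,145]])[0].astype(int)
    for r in(168,170,173): print(r,rayplane((u-65+240/6,v-50+203/6),np.radians(188),r))
    print("wire tip",rayplane((u-65+355/6,v-50+262/6),np.radians(188),129))
E
python3 hole.py
```

```text
168 (10.6, 168.0)
170 (8.9, 165.3)
173 (6.4, 161.4)
wire tip (-2.3, 149.0)
```

Request:
{"op": "send_rows", "data": {"steps": [[[-0.6,0.3,0.15,-0.02,0],[-0.6,0.2,0.1,0,0],[-0.6,0,0,0,0],[-0.6,0,0,0,0],[-0.6,0,0,0,0],[0,0,0,0,0]]]}}

```text
clock: 20.4
position: [492.6, -92.8, 104.9]
ee_rot: [-0.074, 0.997, -0.0, -0.001]
contact_force: [0.2, -0.2, -0.2]
gripper_width: 45.0
```

```bash
python3 hang.py 188 pics/s9.png
```

```text
t 20.4 pos [492.6 -92.8 104.9] x [-0.989 -0.147  0.002] y [-0.147  0.989 -0.001] F [ 0.2 -0.2 -0.2] w 45.0 j [ 0.14  0.28 -0.43  0.   -0.87 -1.56]
scene web 135 rad/tan rect (array([138.2,   1.6]), 20.9, 59.0, 16.3) z [ 98.2 174.7]
scene foot 164 rad/tan rect (array([140.3,  -2.4]), 39.2, 45.6, 0.3) z [ 98.2 174.7]
wire 48 tan -0.2 radmax 129.5 z in/out [147.1 156.1]
```

View pics/s9.png

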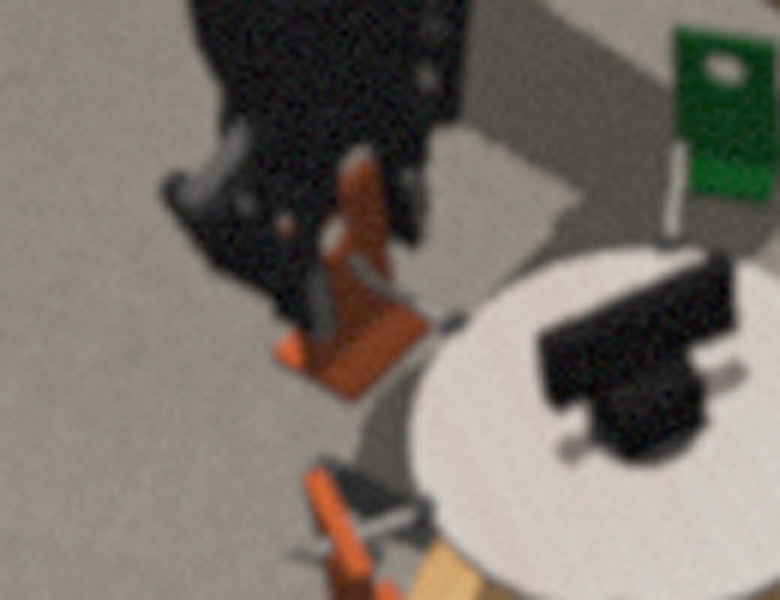

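The hole is at crop (335,237) and the wire tip at (355,260), so the tile must go a few mm lower and further in.

Request:
{"op": "send_rows", "data": {"steps": [[[0,-0.1,0.4,0,0],[0,0,0,0,0],[-0.4,0,0,0,0],[-0.4,0,0,0,0],[-0.4,0,0.05,0,0],[0,0,0,0,0]]]}}

```text
clock: 20.95
position: [504.2, -92.4, 99.8]
ee_rot: [-0.073, 0.997, -0.0, -0.001]
contact_force: [-0.3, 1.1, -0.2]
gripper_width: 45.1
```

```bash
python3 hang.py 188 pics/s10.png
```

```text
t 20.95 pos [504.2 -92.4  99.8] x [-0.989 -0.145  0.003] y [-0.145  0.989 -0.   ] F [-0.3  1.1 -0.2] w 45.1 j [ 0.14  0.3  -0.41  0.   -0.86 -1.56]
scene web 129 rad/tan rect (array([126.4,   3.7]), 21.9, 60.2, 17.1) z [ 93.  170.7]
scene foot 150 rad/tan rect (array([128.9,  -1.5]), 39.5, 44.3, 2.1) z [ 93.  170.7]
wire 48 tan -0.7 radmax 129.9 z in/out [147.5 161.1]
```

View pics/s10.png

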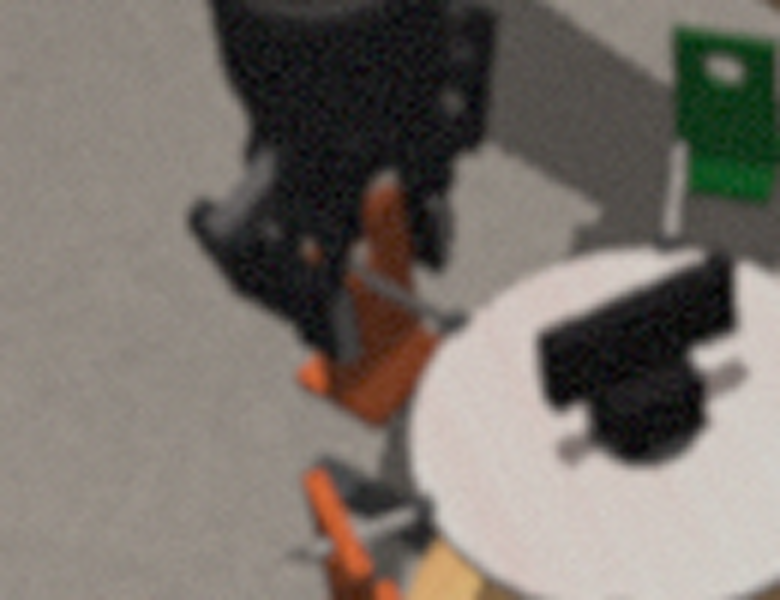

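The wire tip enters the hole at (360,258). Continue inward while sinking slightly, then lower.

Request:
{"op": "send_rows", "data": {"steps": [[[-0.4,0,0.05,0,0],[-0.4,0,0.1,0,0],[-0.4,0,0.1,0,0],[-0.4,0,0.1,0,0],[0,0,0,0,0]]]}}

```text
clock: 21.42
position: [521.3, -89.9, 95.9]
ee_rot: [-0.073, 0.997, -0.0, -0.002]
contact_force: [-0.6, 0.5, -0.3]
gripper_width: 45.2
```

```bash
python3 hang.py 188; python3 car.py|tail -1
```

```text
t 21.42 pos [521.3 -89.9  95.9] x [-0.989 -0.145  0.003] y [-0.145  0.989  0.   ] F [-0.6  0.5 -0.3] w 45.2 j [ 0.14  0.33 -0.37 -0.   -0.87 -1.56]
scene web 126 rad/tan rect (array([103.9,   2.8]), 28.6, 58.7, 28.9) z [ 88.5 174.2]
scene foot 52 rad/tan rect (array([116.1,  15.4]), 28.2, 23.1, 21.9) z [ 88.5 174.2]
wire 31 tan -0.7 radmax 115.5 z in/out [148.1 157.5]
scene [(np.float64(8.5), 40), (np.float64(69.0), 40), (np.float64(128.5), 29), (np.float64(167.1), 6), (np.float64(187.6), 20), (np.float64(247.3), 31), (np.float64(307.7), 20)]
```

Request:
{"op": "send_rows", "data": {"steps": [[[0,0,0.3,0,0],[0,0,0.3,0,0],[0,0,0.2,0,0],[0,0,0,0,0]]]}}

```text
clock: 21.9
position: [520.1, -90.1, 87.7]
ee_rot: [-0.073, 0.997, -0.0, -0.002]
contact_force: [0.8, 0.8, 0.4]
gripper_width: 44.9
```

```bash
python3 hang.py 188
```

```text
t 21.9 pos [520.1 -90.1  87.7] x [-0.989 -0.145  0.003] y [-0.145  0.989  0.   ] F [0.8 0.8 0.4] w 44.9 j [ 0.14  0.34 -0.39 -0.   -0.85 -1.56]
scene web 110 rad/tan rect (array([108.7,   3. ]), 25.9, 58.4, 27.0) z [ 81.1 192.8]
scene foot 54 rad/tan rect (array([118.1,  14.4]), 29.9, 17.1, 11.4) z [ 81.1 192.8]
wire 24 tan -0.6 radmax 111.8 z in/out [146.5 151. ]
```

Request:
{"op": "send_rows", "data": {"steps": [[[0,0,0.2,0,0],[0,0,0,0,0],[0,0,0,0,0.7],[0,0,0,0,0.7],[0,0,0,0,0.7],[0,0,0,0,0.7],[0,0,-0.5,0,0.7],[0,0,-2,0,0.7],[0,0,-3,0,0.7],[0,0,-3,0,0.7]]]}}

```text
clock: 22.78
position: [515.5, -90.6, 168.8]
ee_rot: [-0.072, 0.997, -0.0, -0.01]
contact_force: [0.9, 0.3, 0.3]
gripper_width: 59.6
```

```bash
python3 hang.py 188 pics/s11.png;python3 car.py|tail -1; python3 -c "
from h import *
go(570,-90,250,158)"
```

```text
t 22.78 pos [515.5 -90.6 168.8] x [-0.989 -0.145  0.02 ] y [-0.145  0.989  0.001] F [0.9 0.3 0.3] w 59.6 j [ 0.14  0.25 -0.28 -0.   -1.06 -1.56]
scene web 226 rad/tan rect (array([112.8,  -0.3]), 44.9, 8.4, 88.8) z [ 81.5 158.5]
scene foot 57 rad/tan rect (array([114.4,  13.3]), 20.4, 36.0, 88.3) z [ 81.5 158.5]
wire 35 tan -0.5 radmax 130.5 z in/out [147.1 157.1]
scene [(np.float64(8.8), 42), (np.float64(69.3), 36), (np.float64(128.8), 29), (np.float64(188.2), 34), (np.float64(247.4), 31), (np.float64(307.8), 19)]
t 22.93 pos [518.1 -90.4 171.1] x [-0.989 -0.145  0.011] y [-0.145  0.989  0.   ] F [ 0.4 -0.5 -0.9] w 59.6 j [ 0.14  0.25 -0.28 -0.   -1.06 -1.56]
yaw y now 98.3 turn -1.041 then shift x,y,z [-1.98 -4.79 -7.89]
```

View pics/s11.png

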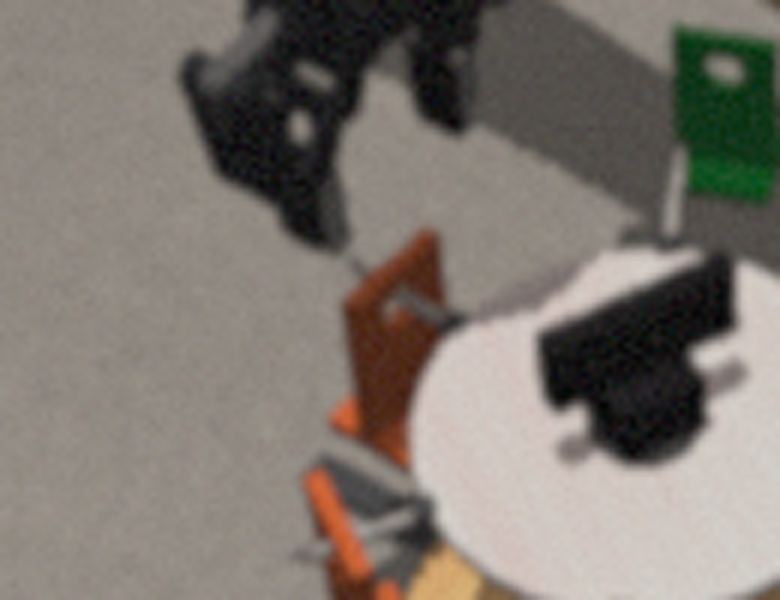

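The tile hangs properly, with its top at z 158.5 like the old tiles. Next I turn hook 4 to the pointer.

Request:
{"op": "send_rows", "data": {"steps": [[[0,0,-3.5,0,0.7],[0,0,-3.5,0,1],[0,0,-1,-0.12,1],[0,0,0,-0.12,1],[0,0,0,-0.12,1],[0,0,0,-0.12,1],[0,0,0,-0.12,1],[0,0,0,-0.12,1],[0,0,0,-0.12,1],[0,0,0,-0.12,1]]]}}

```text
clock: 23.77
position: [513.1, -89.8, 246.2]
ee_rot: [-0.54, 0.841, 0.008, -0.012]
contact_force: [-0.1, 0.1, -1.3]
gripper_width: 85.5
```

```bash
python3 -c "
from h import *
go(627,-76.5,250,164.5)"
```

```text
t 23.77 pos [513.1 -89.8 246.2] x [-0.416 -0.909  0.011] y [-0.909  0.416  0.026] F [-0.1  0.1 -1.3] w 85.5 j [ 0.14  0.19 -0.15 -0.   -1.25 -0.56]
yaw y now 155.4 turn -0.159 then shift x,y,z [ -4.33 -10.62  -0.38]
```

Request:
{"op": "send_rows", "data": {"steps": [[[0,0,0,-0.1,1],[0,0,0,-0.06,1],[-1.4,-3.4,-0.1,0,1],[-1.4,-3.4,-0.1,0,1],[-1.0,-2.5,-0.1,0,1],[-0.5,-1.2,0,0,1],[0,0,0,0,1]]]}}

```text
clock: 24.35
position: [622.6, -74.3, 235.3]
ee_rot: [-0.61, 0.792, 0.015, -0.018]
contact_force: [-0.1, -0.5, 0.1]
gripper_width: 85.2
```

```bash
python3 -c "
from h import *
go(627,-76.5,162,164.5)"
```

```text
t 24.35 pos [622.6 -74.3 235.3] x [-0.254 -0.967  0.01 ] y [-0.966  0.254  0.046] F [-0.1 -0.5  0.1] w 85.2 j [ 0.13  0.4   0.11 -0.01 -1.33 -0.39]
yaw y now 165.3 turn 0.013 then shift x,y,z [ 0.09 -0.48  7.33]
```

Request:
{"op": "send_rows", "data": {"steps": [[[0,-0.2,2.5,0,1],[0,-0.1,2,0,1],[0,0,1,0,1],[0,0,0.5,0,1],[0,0,0,0,1],[0,0,0,0,1]]]}}

```text
clock: 24.85
position: [619.5, -75.2, 169.2]
ee_rot: [-0.61, 0.792, 0.018, -0.021]
contact_force: [-0.2, 0.6, 0.7]
gripper_width: 85.6
```

```bash
python3 -c "
from h import *
go(627,-76.5,162,164.5)"
```

```text
t 24.85 pos [619.5 -75.2 169.2] x [-0.254 -0.967  0.012] y [-0.966  0.255  0.054] F [-0.2  0.6  0.7] w 85.6 j [ 0.13  0.44  0.01 -0.01 -1.19 -0.39]
yaw y now 165.2 turn 0.013 then shift x,y,z [-0.07 -0.76  0.72]
```

Request:
{"op": "send_rows", "data": {"steps": [[[0,-0.4,0.3,0,1],[0,-0.3,0.3,0,1],[0,0,0.1,0,0.4],[0,0,0,0,0],[0,0,0,0,0],[0,0,0,0,0],[0,0,0,0,0],[0,0,0,0,0],[0,0,0,0,0]]]}}

```text
clock: 25.6
position: [623.8, -76.5, 166.9]
ee_rot: [-0.61, 0.792, 0.019, -0.022]
contact_force: [3.1, -0.1, -2.1]
gripper_width: 10.4
```

```bash
python3 -c "
from h import *
go(627,-76.5,162,164.5)"; python3 car.py | tail -2
```

```text
t 25.6 pos [623.8 -76.5 166.9] x [-0.255 -0.967  0.012] y [-0.965  0.255  0.056] F [ 3.1 -0.1 -2.1] w 10.4 j [ 0.13  0.45  0.02 -0.01 -1.2  -0.38]
yaw y now 165.2 turn 0.012 then shift x,y,z [-0.09 -0.31  0.49]
top [(np.float64(68.1), 14), (np.float64(128.3), 8), (np.float64(128.3), 8), (np.float64(188.8), 18), (np.float64(249.1), 17), (np.float64(309.1), 22)]
scene [(np.float64(9.1), 39), (np.float64(69.8), 39), (np.float64(188.2), 25), (np.float64(248.0), 31), (np.float64(308.5), 20)]
```

Request:
{"op": "send_rows", "data": {"steps": [[[0,0,0,-0.1,0],[0,0,0,-0.1,0],[0,0,0,-0.1,0],[0,0,0,-0.1,0],[0,0,0,-0.1,0],[0,0,0,-0.1,0],[0,0,0,-0.1,0],[0,0,0,-0.1,0],[0,0,0,-0.1,0]]]}}

```text
clock: 26.45
position: [623.4, -76.7, 167.1]
ee_rot: [0.902, -0.43, -0.027, 0.011]
contact_force: [-1.0, 0.4, 0.5]
gripper_width: 10.5
```

```bash
python3 car.py
```

```text
t 26.45 pos [623.4 -76.7 167.1] x [ 0.628 -0.777 -0.039] y [-0.776 -0.629  0.044] F [-1.   0.4  0.5] w 10.5 j [ 0.13  0.45  0.02 -0.01 -1.2   0.56]
top [(np.float64(62.2), 20), (np.float64(122.0), 5), (np.float64(182.4), 24), (np.float64(242.9), 18), (np.float64(303.0), 19)]
scene [(np.float64(3.9), 25), (np.float64(64.7), 38), (np.float64(183.7), 35), (np.float64(243.3), 32), (np.float64(303.4), 22)]
```

Request:
{"op": "send_rows", "data": {"steps": [[[0,0,0,-0.06,0],[0,0,0,-0.04,0],[0,0,0,0,0],[0,0,0,0,1],[0,0,0,0,1],[0,0,0,0,1],[0,0,0,0,1],[0,0,-2,0,1],[0,0,-2,0,1]]]}}

```text
clock: 27.3
position: [624.0, -77.2, 202.5]
ee_rot: [0.919, -0.393, -0.031, 0.012]
contact_force: [0.8, 0.1, 0.8]
gripper_width: 81.5
```

Request:
{"op": "send_rows", "data": {"steps": [[[0,0,-2,0,1],[0,0,-2,0,1],[0,0,-1,0.12,1],[0,0,0,0.12,1],[0,0,0,0.12,1],[0,0,0,0.12,1],[0,0,0,0.12,1],[0,0,0,0.12,1],[0,0,0,0.12,1],[0,0,0,0.12,1]]]}}

```text
clock: 28.13
position: [631.2, -78.0, 260.8]
ee_rot: [-0.617, 0.786, 0.017, -0.021]
contact_force: [-0.2, 0.4, 0.1]
gripper_width: 85.4
```

```bash
python3 car.py; python3 tiles.py; python3 -c "
from meas import *
go(571.5,274,240,76)
im,d=optics.get_image('scene');W=cloud('scene',d)
D=np.hypot(W[...,0]-626,W[...,1]+78)
m=(D<50)&(W[...,2]>198)&(W[...,2]<225)&(im.max(2)<60); P=W[m]; print(m.sum(),rect(P),axis(P),P[:,2].max())
"
```

```text
t 28.13 pos [631.2 -78.  260.8] x [-0.237 -0.972  0.012] y [-0.97   0.237  0.053] F [-0.2  0.4  0.1] w 85.4 j [ 0.13  0.4   0.18 -0.01 -1.4  -0.36]
top [(np.float64(8.9), 16), (np.float64(68.0), 7), (np.float64(188.7), 23), (np.float64(249.0), 16), (np.float64(309.0), 23)]
scene [(np.float64(9.0), 26), (np.float64(69.6), 39), (np.float64(129.3), 33), (np.float64(188.4), 35), (np.float64(247.9), 32), (np.float64(308.5), 19)]
top 51 (array([581.1, 352.2]), 6.4, 44.5, 7.9) long 98.8 zmax 101.4
top 60 (array([573.4, 273.7]), 45.5, 7.6, 75.6) long 77.2 zmax 102.6
scene 72 (array([577.6, 354.5]), 7.7, 46.8, 7.3) long 97.6 zmax 100.9
scene 88 (array([568.8, 276.6]), 46.1, 11.0, 78.9) long 76.6 zmax 99.8
t 28.33 pos [631.1 -78.  260.8] x [-0.227 -0.974  0.011] y [-0.972  0.227  0.053] F [-0.5  0.2 -0.3] w 85.5 j [ 0.13  0.4   0.18 -0.01 -1.4  -0.35]
yaw y now 166.8 turn 1.585 then shift x,y,z [14.3  32.71  2.08]
171 (array([625. , -78.3]), 11.9, 68.0, 41.7) 131.26959773372718 215.39129716048268
```

Request:
{"op": "send_rows", "data": {"steps": [[[0,0,0,0.12,0.75],[0,0,0,0.12,0.75],[0,0,0,0.12,0.75],[0,0,0,0.12,0.75],[0,0,0,0.12,0.75],[0,0,0,0.12,0.75],[0,0,0,0.12,0.75],[0,0,0,0.12,0.75],[0,0,0,0.12,0.75],[0,0,0,0.11,0.75]]]}}

```text
clock: 29.22
position: [631.3, -78.0, 260.4]
ee_rot: [-0.057, 0.998, 0.002, -0.027]
contact_force: [0.7, -0.0, 0.4]
gripper_width: 64.1
```

```bash
python3 -c "
from meas import *
go(579.3,353.3,200,98.3)"
```

```text
t 29.22 pos [631.3 -78.  260.4] x [-0.992 -0.114  0.054] y [-0.114  0.993  0.007] F [ 0.7 -0.   0.4] w 64.1 j [ 0.13  0.41  0.18 -0.01 -1.4  -1.58]
yaw y now 96.5 turn -0.031 then shift x,y,z [-1.08 43.43  6.04]
```

Request:
{"op": "send_rows", "data": {"steps": [[[0,2.5,0.5,-0.03,0.75],[-0.1,4,0.5,0,0.75],[-0.1,4,0.5,0,0.75],[-0.1,4,0.5,0,0.75],[-0.1,4,0.5,0,0.75],[-0.1,4,0.5,0,0.75],[-0.1,4,0.5,0,0.75],[-0.1,4,0.5,0,0.75],[-0.1,4,0.5,0,0.75],[-0.1,4,0.5,0,0.75]]]}}

```text
clock: 30.05
position: [583.1, 309.6, 213.2]
ee_rot: [-0.073, 0.997, 0.002, -0.024]
contact_force: [1.6, -0.4, -0.1]
gripper_width: 64.1
```

```bash
python3 -c "
from tiles import *
go(579.3,353.3,120,98.3); tiles()"
```

```text
t 30.05 pos [583.1 309.6 213.2] x [-0.988 -0.146  0.048] y [-0.146  0.989  0.008] F [ 1.6 -0.4 -0.1] w 64.1 j [ 0.72  0.46  0.17 -0.03 -1.31 -2.13]
yaw y now 98.4 turn 0.002 then shift x,y,z [-0.26  4.37  9.32]
top 53 (array([581. , 352.6]), 7.0, 45.2, 7.9) long 99.3 zmax 103.5
top 62 (array([573.7, 273. ]), 44.9, 8.1, 75.0) long 75.9 zmax 103.6
scene 74 (array([576.9, 355.8]), 8.9, 49.1, 10.1) long 97.4 zmax 100.3
scene 88 (array([571.2, 274.7]), 47.5, 10.7, 78.5) long 75.7 zmax 100.0
```

Request:
{"op": "send_rows", "data": {"steps": [[[-0.1,2.3,1,0,0.75],[-0.1,2.1,2,0,0.75],[0,0,2,0,0.75],[0,0,2,0,0.75],[0,0,1,0,0.75],[0,0,0,0,0.75],[0,0,0,0,0.75]]]}}

```text
clock: 30.73
position: [573.7, 361.2, 129.8]
ee_rot: [-0.084, 0.996, 0.002, -0.023]
contact_force: [0.7, -0.6, 0.7]
gripper_width: 64.3
```

```bash
python3 -c "
from tiles import *
go(579.3,353.3,28,98.3)"
```

```text
t 30.73 pos [573.7 361.2 129.8] x [-0.985 -0.167  0.046] y [-0.167  0.986  0.008] F [ 0.7 -0.6  0.7] w 64.3 j [ 0.78  0.55  0.1  -0.04 -1.16 -2.17]
yaw y now 99.6 turn 0.023 then shift x,y,z [-0.44 -0.86 10.18]
```

Request:
{"op": "send_rows", "data": {"steps": [[[-0.5,-0.5,2,0.02,0.75],[-0.3,-0.3,2,0,0.75],[0,0,1,0,0.75],[0,0,0.5,0,0.75],[0,0,0,0,0.75],[0,0,0,0,0.75]]]}}

```text
clock: 31.23
position: [586.2, 355.1, 81.6]
ee_rot: [-0.074, 0.997, 0.005, -0.017]
contact_force: [0.4, -0.2, 0.4]
gripper_width: 64.0
```

```bash
python3 -c "
from tiles import *
go(579.3,353.3,28,98.3)"
```

```text
t 31.23 pos [586.2 355.1  81.6] x [-0.989 -0.148  0.033] y [-0.147  0.989  0.013] F [ 0.4 -0.2  0.4] w 64.0 j [ 0.77  0.59  0.05 -0.03 -1.05 -2.17]
yaw y now 98.5 turn 0.003 then shift x,y,z [ 0.71 -0.08  5.36]
```

Request:
{"op": "send_rows", "data": {"steps": [[[0.3,-0.1,2,0,0.75],[0.2,0,1.6,0,0.75],[0,0,0.8,0,0.75],[0,0,0.3,0,0.75],[0,0,0,0,0.75]]]}}

```text
clock: 31.65
position: [584.0, 357.2, 41.5]
ee_rot: [-0.075, 0.997, 0.009, -0.011]
contact_force: [0.0, 0.0, 1.1]
gripper_width: 64.0
```

```bash
python3 -c "
from tiles import *
go(579.3,353.3,28,98.3)"
```

```text
t 31.65 pos [584.  357.2  41.5] x [-0.988 -0.15   0.02 ] y [-0.15   0.989  0.02 ] F [0.  0.  1.1] w 64.0 j [ 0.77  0.63 -0.   -0.03 -0.95 -2.17]
yaw y now 98.6 turn 0.005 then shift x,y,z [ 0.52 -0.32  1.35]
```

Request:
{"op": "send_rows", "data": {"steps": [[[0.3,-0.3,0.8,0,0.75],[0.2,-0.1,0.4,0,0.75],[0,0,0,0,0.4],[0,0,0,0,0],[0,0,0,0,0],[0,0,0,0,0],[0,0,0,0,0],[0,0,0,0,0]]]}}

```text
clock: 32.32
position: [581.0, 353.8, 32.3]
ee_rot: [-0.076, 0.997, 0.011, -0.008]
contact_force: [-0.4, -0.6, -1.0]
gripper_width: 44.9
```

```bash
python3 -c "
from tiles import *
go(579.3,353.3,28,98.3)"
```

```text
t 32.32 pos [581.  353.8  32.3] x [-0.988 -0.151  0.014] y [-0.15   0.988  0.023] F [-0.4 -0.6 -1. ] w 44.9 j [ 0.77  0.63 -0.03 -0.03 -0.92 -2.17]
yaw y now 98.7 turn 0.006 then shift x,y,z [ 0.18 -0.03  0.43]
```

Request:
{"op": "send_rows", "data": {"steps": [[[0,0,-1,0,0],[0,0,-3,0,0],[0,0,-3,0,0],[0,0,-3,0,0],[0,0,-2,0,0],[0,0,0,0,0]]]}}

```text
clock: 32.82
position: [582.6, 349.9, 157.7]
ee_rot: [-0.075, 0.997, 0.009, -0.01]
contact_force: [0.1, -0.4, -0.5]
gripper_width: 45.5
```

```bash
python3 -c "
from tiles import *
go(452,-100,160,98.5)"
```

```text
t 32.82 pos [582.6 349.9 157.7] x [-0.988 -0.151  0.019] y [-0.15   0.988  0.018] F [ 0.1 -0.4 -0.5] w 45.5 j [ 0.77  0.51  0.11 -0.03 -1.17 -2.17]
yaw y now 98.6 turn 0.002 then shift x,y,z [ 19.57 -42.57  -0.23]
```

Request:
{"op": "send_rows", "data": {"steps": [[[1,-2.2,-0.1,0,0],[1.6,-3.6,0,0,0],[1.7,-3.7,0,0,0],[1.7,-3.7,0,0,0],[1.7,-3.7,0,0,0],[1.7,-3.7,0,0,0],[1.7,-3.7,0,0,0],[1.7,-3.7,0,0,0],[1.7,-3.7,0,0,0],[1.7,-3.7,0,0,0]]]}}

```text
clock: 33.65
position: [473.2, -26.3, 153.1]
ee_rot: [-0.081, 0.997, 0.011, -0.007]
contact_force: [0.8, -0.4, 0.4]
gripper_width: 44.9
```

```bash
python3 -c "
from tiles import *
go(455,-102,150,98.5)"
```

```text
t 33.65 pos [473.2 -26.3 153.1] x [-0.987 -0.162  0.013] y [-0.162  0.986  0.024] F [ 0.8 -0.4  0.4] w 44.9 j [ 0.27  0.18 -0.4  -0.03 -0.99 -1.66]
yaw y now 99.3 turn 0.015 then shift x,y,z [ 2.92 -7.22  0.31]
```

Request:
{"op": "send_rows", "data": {"steps": [[[1.4,-3,0,0.015,0],[1.0,-2,0,0,0],[0.3,-1.2,0.5,0,0],[0,0,1.5,0,0],[0,0,1.5,0,0],[0,0,0.8,0,0],[0,0,0,0,0]]]}}

```text
clock: 34.23
position: [447.7, -101.5, 108.0]
ee_rot: [-0.067, 0.998, 0.012, -0.007]
contact_force: [-1.0, 0.6, -0.4]
gripper_width: 44.9
```

```bash
python3 hang.py 188.5; python3 car.py|tail -1
```

```text
t 34.23 pos [ 447.7 -101.5  108. ] x [-0.991 -0.134  0.013] y [-0.134  0.991  0.024] F [-1.   0.6 -0.4] w 44.9 j [ 0.11  0.22 -0.49 -0.03 -0.87 -1.53]
scene web 207 rad/tan rect (array([179.3,  -3.4]), 8.1, 45.3, 2.3) z [ 99.5 177.7]
scene foot 166 rad/tan rect (array([178.9,  -3.2]), 44.6, 38.5, 85.5) z [ 99.5 177.7]
wire 47 tan -0.7 radmax 130.0 z in/out [147.3 154.4]
scene [(np.float64(9.1), 25), (np.float64(69.6), 39), (np.float64(129.3), 33), (np.float64(188.4), 36), (np.float64(247.8), 31), (np.float64(308.4), 19)]
```

Request:
{"op": "send_rows", "data": {"steps": [[[-0.7,-0.15,0.4,0,0],[-0.7,-0.1,0.3,0,0],[-0.7,0,0,0,0],[-0.7,0,0,0,0],[-0.5,0,0,0,0],[-0.3,0,0,0,0],[0,0,0,0,0]]]}}

```text
clock: 34.97
position: [493.4, -96.9, 104.5]
ee_rot: [-0.07, 0.998, 0.011, -0.002]
contact_force: [0.3, -0.3, -0.5]
gripper_width: 44.9
```

```bash
python3 hang.py 188.5
```

```text
t 34.97 pos [493.4 -96.9 104.5] x [-0.99  -0.139  0.002] y [-0.139  0.99   0.022] F [ 0.3 -0.3 -0.5] w 44.9 j [ 0.11  0.28 -0.41 -0.03 -0.88 -1.53]
scene web 181 rad/tan rect (array([134.3,   0.8]), 15.7, 50.1, 10.5) z [ 95.7 172.4]
scene foot 170 rad/tan rect (array([134.4,  -0.2]), 44.4, 38.6, 87.5) z [ 95.7 172.4]
wire 44 tan -0.8 radmax 133.2 z in/out [147.3 163.4]
```

Request:
{"op": "send_rows", "data": {"steps": [[[0,0,0.2,0,0],[-0.4,0,0.05,0,0],[-0.4,0,0.05,0,0],[-0.4,0,0.1,0,0],[-0.4,0,0.1,0,0],[-0.4,0,0.1,0,0],[-0.2,0,0,0,0],[0,0,0,0,0]]]}}

```text
clock: 35.68
position: [516.1, -93.6, 97.7]
ee_rot: [-0.07, 0.998, 0.011, -0.002]
contact_force: [-0.2, -0.0, -0.7]
gripper_width: 44.9
```

```bash
python3 hang.py 188.5; python3 car.py|tail -1
```

```text
t 35.68 pos [516.1 -93.6  97.7] x [-0.99  -0.139  0.003] y [-0.139  0.99   0.022] F [-0.2 -0.  -0.7] w 44.9 j [ 0.12  0.33 -0.37 -0.03 -0.88 -1.53]
scene web 162 rad/tan rect (array([109.9,   1.4]), 10.7, 50.7, 10.8) z [ 89.2 173.6]
scene foot 62 rad/tan rect (array([115.5,  16.7]), 30.7, 24.2, 27.2) z [ 89.2 173.6]
wire 29 tan -0.5 radmax 115.6 z in/out [147.9 150.4]
scene [(np.float64(9.0), 26), (np.float64(69.6), 40), (np.float64(129.3), 31), (np.float64(170.3), 9), (np.float64(188.2), 23), (np.float64(206.0), 4), (np.float64(248.2), 31), (np.float64(308.5), 19)]
```

Same signature as the first hang. Lower to rep z of about 86 and release.

Request:
{"op": "send_rows", "data": {"steps": [[[0,0,0.4,0,0],[0,0,0.4,0,0],[0,0,0.2,0,0],[0,0,0,0,0],[0,0,0.1,0,0],[0,0,0,0,0]]]}}

```text
clock: 36.33
position: [515.9, -94.0, 89.5]
ee_rot: [-0.07, 0.997, 0.01, -0.001]
contact_force: [-0.9, 0.8, 0.3]
gripper_width: 44.9
```

Request:
{"op": "send_rows", "data": {"steps": [[[0,0,0,0,0.7],[0,0,0,0,0.7],[0,0,0,0,0.7],[0,0,0,0,0.7],[0,0,-0.5,0,0.7],[0,0,-2,0,0.7],[0,0,-2.5,0,0.7],[0,0,-2.5,0,0.7],[0,0,-2.5,0,0.7],[0,0,-2.5,0,0.7]]]}}

```text
clock: 37.17
position: [511.5, -96.7, 212.1]
ee_rot: [-0.07, 0.997, 0.011, -0.01]
contact_force: [0.8, 0.4, -0.4]
gripper_width: 59.7
```

```bash
python3 hang.py 188.5; python3 car.py|tail -1; python3 -c "
from meas import *
go(515,-95,245,48)
im,d=optics.get_image('scene');W=cloud('scene',d)
D=np.hypot(W[...,0]-626,W[...,1]+78)
m=(D<50)&(W[...,2]>198)&(W[...,2]<225)&(im.max(2)<60); P=W[m]; print(m.sum(),rect(P),axis(P),P[:,2].max())"
```

```text
t 37.17 pos [511.5 -96.7 212.1] x [-0.99  -0.139  0.018] y [-0.139  0.99   0.023] F [ 0.8  0.4 -0.4] w 59.7 j [ 0.11  0.21 -0.2  -0.02 -1.17 -1.53]
scene web 226 rad/tan rect (array([113.2,   2.2]), 42.9, 7.5, 89.2) z [ 80.9 158.7]
scene foot 60 rad/tan rect (array([115. ,  11.9]), 19.7, 36.8, 88.2) z [ 80.9 158.7]
wire 43 tan 0.0 radmax 130.5 z in/out [146.8 158.7]
scene [(np.float64(9.0), 28), (np.float64(69.9), 42), (np.float64(129.4), 31), (np.float64(188.6), 39), (np.float64(248.2), 35), (np.float64(308.6), 20)]
t 37.32 pos [513.2 -96.6 213.3] x [-0.99  -0.139  0.012] y [-0.139  0.99   0.022] F [-1.3 -0.7 -0.6] w 59.7 j [ 0.11  0.21 -0.2  -0.02 -1.17 -1.53]
yaw y now 98.0 turn 0.872 then shift x,y,z [-0.03  0.24 -3.17]
168 (array([624. , -77.2]), 11.9, 71.5, 41.8) 131.2334798775544 215.1951720082949
```

The second tile hangs. Next I grip the handle at y heading 41°.

Request:
{"op": "send_rows", "data": {"steps": [[[0,0,-2,0.1,1],[0,0,-1.5,0.1,1],[0,0,0,0.1,1],[0,0,0,0.1,1],[0,0,0,0.1,1],[0,0,0,0.1,1],[0,0,0,0.1,1],[0,0,0,0.1,1],[0,0,0,0.1,1],[0,0,0,0.08,1]]]}}

```text
clock: 38.2
position: [503.6, -96.5, 232.5]
ee_rot: [0.431, 0.902, -0.001, -0.028]
contact_force: [0.2, -0.2, -0.1]
gripper_width: 85.7
```

```bash
python3 -c "
from meas import *
go(626,-77,245,41.3)"
```

```text
t 38.2 pos [503.6 -96.5 232.5] x [-0.628  0.777  0.05 ] y [ 0.777  0.629 -0.026] F [ 0.2 -0.2 -0.1] w 85.7 j [ 0.11  0.2  -0.17 -0.03 -1.25 -2.56]
yaw y now 39.0 turn -0.04 then shift x,y,z [-6.61 10.48 -1.25]
```

Request:
{"op": "send_rows", "data": {"steps": [[[0,0,-1,-0.04,1],[-1.2,1.8,-0.5,0,1],[-1.5,2.4,0,0,1],[-1.5,2.4,0,0,1],[-1.3,2.0,0,0,1],[-0.6,1.0,0,0,1],[0,0,0,0,1],[0,0,0,0,1]]]}}

```text
clock: 38.87
position: [613.4, -78.4, 226.6]
ee_rot: [0.414, 0.909, -0.006, -0.041]
contact_force: [-0.5, 0.1, 0.1]
gripper_width: 85.3
```

```bash
python3 -c "
from meas import *
go(626,-77,162,41.3)"
```

```text
t 38.87 pos [613.4 -78.4 226.6] x [-0.654  0.753  0.07 ] y [ 0.752  0.658 -0.045] F [-0.5  0.1  0.1] w 85.3 j [ 0.12  0.41  0.11 -0.03 -1.35 -2.53]
yaw y now 41.2 turn -0.002 then shift x,y,z [-0.73  1.03  6.46]
```

Request:
{"op": "send_rows", "data": {"steps": [[[-0.15,0.2,0.5,0,1],[-0.15,0.2,0.5,0,1],[-0.15,0.2,0.5,0,1],[-0.15,0.2,0.5,0,1],[-0.15,0.2,0.5,0,1],[0,0,0.5,0,1],[0,0,0.5,0,1],[0,0,0.5,0,1],[0,0,0.5,0,1],[0,0,0.4,0,1]]]}}

```text
clock: 39.7
position: [618.3, -76.7, 171.1]
ee_rot: [0.414, 0.909, -0.006, -0.043]
contact_force: [0.2, 0.2, -0.1]
gripper_width: 85.5
```

```bash
python3 -c "
from meas import *
go(626,-77,162,41.3)"
```

```text
t 39.7 pos [618.3 -76.7 171.1] x [-0.653  0.754  0.073] y [ 0.753  0.657 -0.047] F [ 0.2  0.2 -0.1] w 85.5 j [ 0.12  0.45  0.04 -0.04 -1.24 -2.53]
yaw y now 41.1 turn -0.003 then shift x,y,z [-0.53  0.56  0.91]
```

Request:
{"op": "send_rows", "data": {"steps": [[[-0.3,0.3,0.3,0,1],[-0.2,0.2,0.3,0,1],[0,0,0,0,0.4],[0,0,0,0,0],[0,0,0,0,0],[0,0,0,0,0],[0,0,0,0,0],[0,0,0,0,0]]]}}

```text
clock: 40.37
position: [625.4, -77.3, 163.4]
ee_rot: [0.414, 0.909, -0.007, -0.043]
contact_force: [-3.4, -3.2, 5.2]
gripper_width: 12.6
```

```bash
python3 -c "
from meas import *
go(626,-77,162,41.3)";python3 car.py|tail -1
```

```text
t 40.37 pos [625.4 -77.3 163.4] x [-0.653  0.754  0.073] y [ 0.752  0.657 -0.048] F [-3.4 -3.2  5.2] w 12.6 j [ 0.12  0.47  0.05 -0.03 -1.23 -2.53]
yaw y now 41.1 turn -0.003 then shift x,y,z [-0.02  0.07  0.14]
scene [(np.float64(9.1), 28), (np.float64(69.8), 41), (np.float64(188.4), 33), (np.float64(248.1), 35), (np.float64(308.7), 20)]
```

Request:
{"op": "send_rows", "data": {"steps": [[[0,0,0,-0.1,0],[0,0,0,-0.1,0],[0,0,0,-0.1,0],[0,0,0,-0.1,0],[0,0,0,-0.1,0]]]}}

```text
clock: 40.88
position: [625.3, -77.4, 163.5]
ee_rot: [0.168, 0.985, 0.005, -0.043]
contact_force: [-0.4, -0.1, 0.3]
gripper_width: 10.7
```

Request:
{"op": "send_rows", "data": {"steps": [[[0,0,0,-0.1,0],[0,0,0,-0.1,0],[0,0,0,-0.1,0],[0,0,0,-0.1,0],[0,0,0,0,0]]]}}

```text
clock: 41.3
position: [625.2, -76.7, 163.4]
ee_rot: [-0.041, 0.998, 0.015, -0.04]
contact_force: [-0.6, -1.4, -0.4]
gripper_width: 10.5
```

```bash
python3 car.py
```

```text
t 41.3 pos [625.2 -76.7 163.4] x [-0.993 -0.084  0.079] y [-0.081  0.996  0.033] F [-0.6 -1.4 -0.4] w 10.5 j [ 0.12  0.47  0.05 -0.04 -1.23 -1.59]
top [(np.float64(58.5), 8), (np.float64(179.0), 25), (np.float64(239.1), 17), (np.float64(299.4), 18)]
scene [(np.float64(60.2), 27), (np.float64(178.8), 36), (np.float64(238.3), 33), (np.float64(298.6), 21), (np.float64(359.2), 22)]
```

Request:
{"op": "send_rows", "data": {"steps": [[[0,0,0,-0.09,0],[0,0,0,-0.08,0],[0,0,0,0,0],[0,0,0,0,1],[0,0,0,0,1],[0,0,0,0,1],[0,0,0,0,1],[0.1,0,-1,0,1],[0.1,0,-2,0,1],[0.1,0,-2,0,1]]]}}

```text
clock: 42.23
position: [624.2, -77.9, 211.0]
ee_rot: [-0.117, 0.992, 0.019, -0.043]
contact_force: [-0.3, 0.8, 0.9]
gripper_width: 85.4
```

```bash
python3 car.py; python3 -c "
from tiles import *
tiles(); go(571.5,274,215,76.5)
im,d=optics.get_image('scene');W=cloud('scene',d)
D=np.hypot(W[...,0]-626,W[...,1]+78)
m=(D<50)&(W[...,2]>198)&(W[...,2]<218)&(im.max(2)<60); P=W[m]; print(m.sum(),rect(P),axis(P),P[:,2].max())"
```

```text
t 42.23 pos [624.2 -77.9 211. ] x [-0.969 -0.235  0.081] y [-0.231  0.972  0.049] F [-0.3  0.8  0.9] w 85.4 j [ 0.11  0.44  0.12 -0.04 -1.34 -1.44]
top [(np.float64(8.3), 7), (np.float64(188.3), 23), (np.float64(248.6), 16)]
scene [(np.float64(8.5), 28), (np.float64(69.1), 31), (np.float64(128.5), 29), (np.float64(187.8), 40), (np.float64(247.2), 34), (np.float64(307.8), 22)]
top 59 (array([573.2, 273.6]), 46.8, 7.4, 76.2) long 77.2 zmax 104.0
scene 89 (array([568.6, 275.6]), 47.4, 10.2, 77.1) long 77.1 zmax 100.0
t 42.43 pos [624.8 -77.7 211.3] x [-0.969 -0.235  0.078] y [-0.231  0.972  0.049] F [-0.2  0.1 -0.5] w 85.6 j [ 0.11  0.44  0.12 -0.04 -1.34 -1.44]
yaw y now 103.4 turn 0.469 then shift x,y,z [13.4  32.96 -0.37]
174 (array([633.8, -75.1]), 51.2, 11.0, 14.4) 14.076816057320883 215.6782669319812
```

Request:
{"op": "send_rows", "data": {"steps": [[[0,0,-2,0,1],[0,0,-1.5,0.09,0.75],[0,0,0,0.12,0.75],[0,0,0,0.12,0.75],[0,0,0,0.12,0.75],[1,2.2,0.2,0,0.75],[1.5,3.6,0.2,0,0.75],[1.5,3.6,0.2,0,0.75],[1.5,3.6,0.2,0,0.75],[1.5,3.6,0.2,0,0.75]]]}}

```text
clock: 43.32
position: [592.9, 97.6, 232.7]
ee_rot: [0.126, 0.99, 0.007, -0.057]
contact_force: [0.2, 0.5, 0.2]
gripper_width: 63.9
```

```bash
python3 -c "
from tiles import *
go(571.5,274,180,77)"
```

```text
t 43.32 pos [592.9  97.6 232.7] x [-0.962  0.25   0.115] y [ 0.251  0.968 -0.001] F [0.2 0.5 0.2] w 63.9 j [ 0.39  0.39  0.1  -0.07 -1.38 -2.2 ]
yaw y now 75.5 turn -0.027 then shift x,y,z [ 6.05 16.7   5.27]
```

Request:
{"op": "send_rows", "data": {"steps": [[[0.8,2.2,0.5,-0.03,0.75],[0.9,2.5,0.5,0,0.75],[0.9,2.5,0.5,0,0.75],[0.9,2.5,0.5,0,0.75],[0.9,2.5,0.5,0,0.75],[0.6,1.6,0.5,0,0.75],[0.3,0.6,0.5,0,0.75],[0,0,0.6,0,0.75],[0,0,0.6,0,0.75],[0,0,0,0,0.75]]]}}

```text
clock: 44.15
position: [558.9, 263.4, 180.1]
ee_rot: [0.107, 0.992, 0.002, -0.065]
contact_force: [0.8, -1.3, 0.1]
gripper_width: 64.0
```

```bash
python3 -c "
from tiles import *
tiles();go(571.3,274.5,120,77)"
```

```text
top 62 (array([573.5, 274.2]), 47.0, 6.9, 75.7) long 77.0 zmax 104.2
scene 93 (array([570.8, 277.3]), 46.5, 7.6, 77.8) long 76.0 zmax 100.0
t 44.25 pos [559.8 263.3 181.5] x [-0.969  0.213  0.127] y [ 0.214  0.977 -0.008] F [-0.4 -0.9 -0.3] w 64.0 j [ 0.65  0.45  0.08 -0.1  -1.3  -2.41]
yaw y now 77.7 turn 0.012 then shift x,y,z [-0.86  1.35  6.15]
```

Request:
{"op": "send_rows", "data": {"steps": [[[-0.3,0.4,0.8,0,0.75],[-0.3,0.4,0.8,0,0.75],[-0.3,0.3,0.8,0,0.75],[-0.2,0.2,0.8,0,0.75],[-0.2,0,0.8,0,0.75],[-0.1,0,0.8,0,0.75],[0,0,0.8,0,0.75],[0,0,0,0,0.75]]]}}

```text
clock: 44.92
position: [572.0, 272.1, 118.6]
ee_rot: [0.11, 0.992, 0.003, -0.063]
contact_force: [-1.1, -1.0, -0.7]
gripper_width: 64.4
```

```bash
python3 -c "
from tiles import *
go(571.3,274.5,90,77)"
```

```text
t 44.92 pos [572.  272.1 118.6] x [-0.968  0.218  0.126] y [ 0.219  0.976 -0.007] F [-1.1 -1.  -0.7] w 64.4 j [ 0.65  0.52  0.04 -0.1  -1.18 -2.4 ]
yaw y now 77.4 turn 0.006 then shift x,y,z [0.12 0.22 2.86]
```

Request:
{"op": "send_rows", "data": {"steps": [[[-0.3,0.1,2.4,0,0.75],[-0.3,0.1,2.4,0,0.75],[-0.1,0,1.2,0,0.75],[0,0,0,0,0.75],[0,0,0,0,0.75]]]}}

```text
clock: 45.33
position: [572.6, 274.1, 56.8]
ee_rot: [0.11, 0.992, 0.004, -0.062]
contact_force: [-0.3, 0.1, 0.7]
gripper_width: 64.0
```

```bash
python3 -c "
from tiles import *
go(571.3,274.5,32,77)"
```

```text
t 45.33 pos [572.6 274.1  56.8] x [-0.968  0.217  0.123] y [ 0.218  0.976 -0.006] F [-0.3  0.1  0.7] w 64.0 j [ 0.65  0.58 -0.02 -0.1  -1.06 -2.39]
yaw y now 77.4 turn 0.007 then shift x,y,z [0.14 0.01 2.48]
```

Request:
{"op": "send_rows", "data": {"steps": [[[0.2,0,1.2,0,0.75],[0.1,0,1.0,0,0.75],[0,0,0,0,0.4],[0,0,0,0,0],[0,0,0,0,0],[0,0,0,0,0],[0,0,0,0,0],[0,0,0,0,0]]]}}

```text
clock: 46.0
position: [570.8, 277.2, 41.3]
ee_rot: [0.109, 0.992, 0.007, -0.057]
contact_force: [0.6, 0.2, -1.1]
gripper_width: 44.5
```

```bash
python3 -c "
from tiles import *
go(571.3,274.5,32,77)"
```

```text
t 46.0 pos [570.8 277.2  41.3] x [-0.97   0.215  0.115] y [0.216 0.976 0.001] F [ 0.6  0.2 -1.1] w 44.5 j [ 0.66  0.59 -0.04 -0.11 -1.01 -2.39]
yaw y now 77.5 turn 0.009 then shift x,y,z [-0.11 -0.25  0.93]
```

Request:
{"op": "send_rows", "data": {"steps": [[[0,0,-1.2,0,0],[0,0,-1.3,0,0],[0,0,-1.3,0,0],[0,0,-1.3,0,0],[0,0,-1.3,0,0],[0,0,-1.3,-0.07,0],[0,0,-1.3,-0.1,0],[0,0,-1.0,-0.1,0],[0,0,0,-0.1,0],[0,0,0,0,0]]]}}

```text
clock: 46.83
position: [584.6, 273.9, 154.6]
ee_rot: [-0.084, 0.995, 0.018, -0.052]
contact_force: [0.1, -1.0, -1.0]
gripper_width: 45.1
```

```bash
python3 -c "
from tiles import *
go(455,-100,165,98.3)"
```

```text
t 46.83 pos [584.6 273.9 154.6] x [-0.98 -0.17  0.1 ] y [-0.166  0.985  0.045] F [ 0.1 -1.  -1. ] w 45.1 j [ 0.64  0.5   0.1  -0.09 -1.24 -2.01]
yaw y now 99.6 turn 0.022 then shift x,y,z [ 18.22 -35.13  -1.04]
```

Request:
{"op": "send_rows", "data": {"steps": [[[1.1,-2,0,0.02,0],[1.7,-3.3,0,0,0],[1.7,-3.3,0,0,0],[1.7,-3.3,0,0,0],[1.7,-3.3,0,0,0],[1.7,-3.3,0,0,0],[1.7,-3.3,0,0,0],[1.7,-3.3,0,0,0],[1.7,-3.3,0,0,0],[1.7,-3.3,0,0,0]]]}}

```text
clock: 47.67
position: [463.9, -70.1, 161.0]
ee_rot: [-0.066, 0.997, 0.018, -0.048]
contact_force: [0.3, -0.9, -0.8]
gripper_width: 45.0
```

```bash
python3 -c "
from tiles import *
go(455,-101,112,98.3)"
```

```text
t 47.67 pos [463.9 -70.1 161. ] x [-0.987 -0.133  0.093] y [-0.129  0.991  0.042] F [ 0.3 -0.9 -0.8] w 45.0 j [ 0.16  0.22 -0.34 -0.05 -1.11 -1.58]
yaw y now 97.4 turn -0.015 then shift x,y,z [ 1.32 -2.93  4.9 ]
```

Request:
{"op": "send_rows", "data": {"steps": [[[0.7,-1.5,0.5,-0.02,0],[0.4,-1,1,0,0],[0,-0.2,1.5,0,0],[0,0,1,0,0],[0,0,0.2,0,0],[0,0,0,0,0]]]}}

```text
clock: 48.17
position: [448.4, -106.0, 122.3]
ee_rot: [-0.063, 0.997, 0.018, -0.045]
contact_force: [0.7, 1.2, 0.0]
gripper_width: 44.9
```

```bash
python3 hang.py 188.2 pics/s12.png; python3 car.py|tail -1
```

```text
t 48.17 pos [ 448.4 -106.   122.3] x [-0.988 -0.127  0.088] y [-0.124  0.991  0.041] F [0.7 1.2 0. ] w 44.9 j [ 0.09  0.24 -0.41 -0.04 -1.01 -1.51]
scene web 217 rad/tan rect (array([178.5,   2.3]), 44.3, 9.3, 84.5) z [105.1 183.5]
scene foot 158 rad/tan rect (array([176.4,   2.5]), 45.0, 37.2, 85.4) z [105.1 183.5]
wire 53 tan -0.9 radmax 131.0 z in/out [147.9 153.8]
scene [(np.float64(8.4), 27), (np.float64(69.2), 30), (np.float64(128.5), 29), (np.float64(187.7), 38), (np.float64(247.1), 34), (np.float64(307.8), 20)]
```

View pics/s12.png

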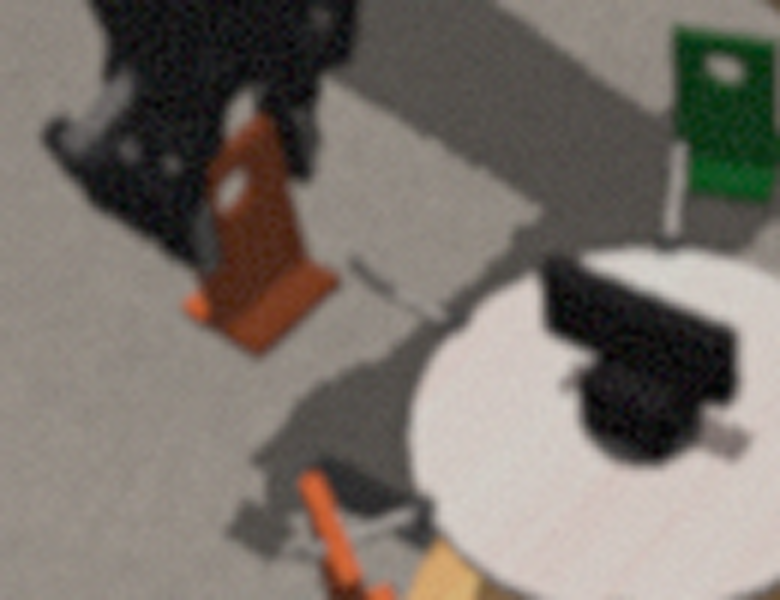

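The tile is held at rad 178, 12.5 mm high and 3.3 mm off to the side. I'll correct that and move in.

Request:
{"op": "send_rows", "data": {"steps": [[[-0.7,0.2,0.4,-0.02,0],[-0.7,0.1,0.3,0,0],[-0.7,0,0.1,0,0],[-0.7,0,0,0,0],[-0.5,0,0,0,0],[-0.3,0,0,0,0],[0,0,0,0,0]]]}}

```text
clock: 48.9
position: [490.6, -94.8, 112.6]
ee_rot: [-0.076, 0.996, 0.018, -0.042]
contact_force: [0.3, -0.4, -0.9]
gripper_width: 44.8
```

```bash
python3 hang.py 188.2
```

```text
t 48.9 pos [490.6 -94.8 112.6] x [-0.985 -0.153  0.081] y [-0.15   0.988  0.041] F [ 0.3 -0.4 -0.9] w 44.8 j [ 0.11  0.31 -0.34 -0.04 -1.   -1.5 ]
scene web 162 rad/tan rect (array([135.6,  -2. ]), 47.8, 8.3, 87.6) z [ 95.6 174.3]
scene foot 164 rad/tan rect (array([133.7,  -3. ]), 46.4, 38.3, 86.5) z [ 95.6 174.3]
wire 47 tan -1.0 radmax 133.5 z in/out [147.1 160.3]
```

Request:
{"op": "send_rows", "data": {"steps": [[[0,-0.12,0.35,0,0],[0,0,0,0,0],[-0.4,0,0,0,0],[-0.4,0,0.03,0,0],[-0.4,0,0.05,0,0],[-0.4,0,0.05,0,0],[-0.4,0,0.05,0,0],[-0.2,0,0,0,0],[0,0,0,0,0]]]}}

```text
clock: 49.7
position: [513.2, -92.6, 104.8]
ee_rot: [-0.075, 0.996, 0.018, -0.042]
contact_force: [0.1, -0.5, -1.1]
gripper_width: 44.9
```

```bash
python3 hang.py 188.2; python3 car.py|tail -1
```

```text
t 49.7 pos [513.2 -92.6 104.8] x [-0.985 -0.152  0.081] y [-0.149  0.988  0.042] F [ 0.1 -0.5 -1.1] w 44.9 j [ 0.11  0.35 -0.3  -0.05 -1.   -1.5 ]
scene web 151 rad/tan rect (array([110.3,  -2.1]), 33.7, 38.4, 33.4) z [ 87.3 167.9]
scene foot 45 rad/tan rect (array([116.6,  16.8]), 27.0, 19.5, 25.6) z [ 87.3 167.9]
wire 34 tan -1.1 radmax 117.9 z in/out [147.4 157.4]
scene [(np.float64(8.3), 29), (np.float64(69.2), 31), (np.float64(128.7), 28), (np.float64(187.8), 26), (np.float64(205.9), 6), (np.float64(247.1), 33), (np.float64(307.8), 21)]
```

Request:
{"op": "send_rows", "data": {"steps": [[[0,0,0.4,0,0],[0,0,0.4,0,0],[0,0,0.2,0,0],[0,0,0,0,0]]]}}

```text
clock: 50.18
position: [512.2, -92.9, 97.0]
ee_rot: [-0.076, 0.996, 0.017, -0.041]
contact_force: [-1.2, -0.1, -0.5]
gripper_width: 44.9
```

```bash
python3 hang.py 188.2
```

```text
t 50.18 pos [512.2 -92.9  97. ] x [-0.985 -0.153  0.079] y [-0.15   0.988  0.04 ] F [-1.2 -0.1 -0.5] w 44.9 j [ 0.11  0.36 -0.31 -0.04 -0.98 -1.5 ]
scene web 121 rad/tan rect (array([105.4,  -0.7]), 22.8, 45.6, 40.3) z [ 80.2 185. ]
scene foot 49 rad/tan rect (array([116.3,  16.8]), 27.9, 19.7, 28.0) z [ 80.2 185. ]
wire 31 tan -0.2 radmax 116.0 z in/out [148.1 151.6]
```

Request:
{"op": "send_rows", "data": {"steps": [[[0,0,0.1,0,0],[0,0,0,0,0.7],[0,0,0,0,0.7],[0,0,0,0,0.7],[0,0,0,0,0.7],[0.1,0,-0.7,0,0.7],[0.15,0,-2,0,0.7],[0.2,0,-2.5,0,0.7],[0.2,0,-2.5,0,0.7],[0.2,0,-2.5,0,0.7]]]}}

```text
clock: 51.07
position: [507.3, -97.1, 195.9]
ee_rot: [-0.075, 0.996, 0.018, -0.05]
contact_force: [1.0, -0.2, -0.3]
gripper_width: 60.4
```

Request:
{"op": "send_rows", "data": {"steps": [[[2,0,-2,0,0.7],[3,0,-1,0,0.7],[3,0,0,0,0.7],[0,0,0,0,0.7]]]}}

```text
clock: 51.4
position: [433.2, -111.2, 241.9]
ee_rot: [-0.076, 0.996, 0.016, -0.043]
contact_force: [-0.8, -0.0, 0.1]
gripper_width: 59.8
```

```bash
python3 hang.py 188.2; python3 car.py|tail -2; python3 -c "
from meas import *
im,d=optics.get_image('scene');W=cloud('scene',d)
D=np.hypot(W[...,0]-626,W[...,1]+78)
m=(D<50)&(W[...,2]>198)&(W[...,2]<225)&(im.max(2)<60); P=W[m]; print(m.sum(),rect(P),axis(P),P[:,2].max(),'hub z',np.percentile(W[...,2][(D<30)&(im.max(2)<60)&(W[...,2]>148)],[1,99]))
for m in reds(im,W,60):
    P=W[m]; T=P[P[:,2]>115]
    if len(T)>10: c=T.mean(0); print(np.round(c),'rad',round(np.hypot(c[0]-625,c[1]+77)),'ang',round(np.degrees(np.arctan2(c[1]+77,c[0]-625))%360),'ztop',round(np.percentile(P[:,2],97),1))
cv2.imwrite('pics/fin.png',cv2.resize(im[100:420,120:440],(800,600)))
"
```

```text
t 51.4 pos [ 433.2 -111.2  241.9] x [-0.985 -0.153  0.083] y [-0.15   0.988  0.039] F [-0.8 -0.   0.1] w 59.8 j [ 0.09  0.1  -0.26 -0.03 -1.29 -1.5 ]
scene web 252 rad/tan rect (array([114.6,   0.8]), 46.7, 10.5, 88.8) z [ 78.4 158.4]
scene foot 67 rad/tan rect (array([117.9,  16.9]), 31.2, 24.9, 28.7) z [ 78.4 158.4]
wire 42 tan -0.7 radmax 130.7 z in/out [146.9 153.3]
top [(np.float64(8.6), 19), (np.float64(68.4), 18), (np.float64(308.7), 20)]
scene [(np.float64(8.6), 27), (np.float64(69.5), 27), (np.float64(128.8), 29), (np.float64(188.1), 29), (np.float64(247.5), 33), (np.float64(307.8), 21)]
233 (array([624.1, -78.2]), 70.5, 10.4, 12.5) 13.115168930343657 214.57966911992784 hub z [151.80469366 213.6099694 ]
[204. 595. 136.] rad 793 ang 122 ztop 150.3
[513. -98. 142.] rad 114 ang 191 ztop 157.9
[667.  23. 143.] rad 109 ang 67 ztop 157.7
[ 589. -184.  145.] rad 113 ang 251 ztop 158.0
[734. -64. 143.] rad 110 ang 7 ztop 157.9
[ 693. -165.  141.] rad 111 ang 308 ztop 157.8
```

View pics/fin.png

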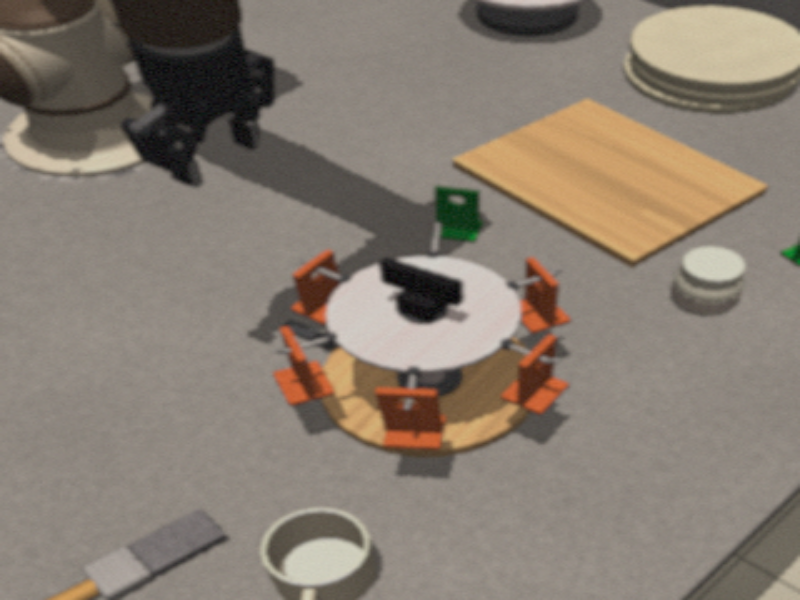

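All five tiles hang at the same height, the board is empty, the handle is seated and the arm is clear.

```bash
python3 -c "
from h import *
print(job.job_done())"
```

```text
the job is handed in; nothing more can be done
None
```

I seated the handle on the spindle. I then turned hooks 5, 4 and 3 to the pointer with it, hung one of the three new tiles on each, and handed the job in at about 52 s. `job_done` gave no verdict.

**Last checks:**
- **Tiles:** all five (three new, two old) are on hooks of their own, with tops at about z 158 and 109 to 114 mm from the axis. The ware board is empty.
- **Handle:** it is upright and centred to about 1 to 2 mm, hub underside at about 152 mm, and let go.
- **Bystanders:** the mug, glaze jar and brush look untouched in the last picture. I did not measure their shift.
- **Arm:** it stands clear with the gripper open.

**What went wrong or disagreed:**
- **First handle grasp:** it missed, closing above the wing. Depth showed the fingers ending about 30 mm higher than the reported TCP. I went lower, and later grasps allowed for that.
- **Tool tilt:** it drifted to about 7° at worst over the longer moves. I could not undo it, and it did not spoil the last hang.

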